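# Make the chill station ready for imaging

### The job

Get the bench's chill station ready: using the scoop, transfer every steel chill ball from the white stock bin into the dark steel chill well (never touch a ball with the fingers), and leave the scoop standing on its rubber mat. Stand each tipped-over amber bottle upright on the grey lane strip, its foot wholly on the strip, so that all the bottles finally stand there. Leave the jar, the cup and the mouse where they are.

Things in the scene. Friction and masses are not known exactly. Their poses are not given: they have to be found in the camera images.
- bin: Stock bin, fixed: white plastic open box 130 (its y) x 60 mm high, from x = -100 to +90 mm outside, walls 4 mm, z up, origin at its underside. Inside it is 122 mm wide; its floor slopes 7 degrees down towards +x as far as x = 66 mm and then rises at 62 degrees to meet the +x end wall 45 mm above the bench, so the balls gather in this trough.
- bin_low (a point): Middle of the bin's trough line, where the sloping floor meets the 62 degree rise (66 mm along bin x from the bin's origin, 6 mm above the bench); axes as the bin's. From here the floor surface rises towards bin -x at 7 degrees for 162 mm.
- well: Chill well, fixed: dark steel open box 150 (its x) x 130 (its y) x 50 mm high, walls and floor 7 mm, small black panel on its -x side, origin at the centre of its underside, z up. Bin and well may swap places on the bench.
- well_in (a point): Centre of the well's flat inner floor (inside 136 x 116 mm, 43 mm deep); axes as the well's.
- mat: Scoop mat, fixed: black rubber slab 130 (x) x 90 (y) x 3 mm, origin at the centre of its underside.
- scoop: Loose scoop, 140 g: metal pan, floor 2 mm thick, 76 mm wide, from x = -40 to +46 mm (open front lip); back wall (inner face x = -19) and sides (3 mm thick, from x = -40 to +30 only) 28 mm high. Black upright handle block 18 (x) x 24 (y) mm centred at x = -30 mm, up to z = 115 mm. Origin on the pan's underside, x out of the open front, z up. Starts standing on its mat..
- lane: Bottle lane, fixed: flat grey strip 66 (its x) x 310 (its y) x 3 mm thick, no rim, origin at the centre of its underside, z up.
- ball1_center (a point): Centre of a steel chill ball, diameter 22 mm, 35 g. Starts in the bin; 6 to 8 of the nine balls are present.
- ball2_center (a point): Centre of a steel chill ball, diameter 22 mm, 35 g. As ball1.
- ball3_center (a point): Centre of a steel chill ball, diameter 22 mm, 35 g. As ball1.
- ball4_center (a point): Centre of a steel chill ball, diameter 22 mm, 35 g. As ball1.
- ball5_center (a point): Centre of a steel chill ball, diameter 22 mm, 35 g. As ball1.
- ball6_center (a point): Centre of a steel chill ball, diameter 22 mm, 35 g. As ball1.
- ball7_center (a point): Centre of a steel chill ball, diameter 22 mm, 35 g. As ball1.
- ball8_center (a point): Centre of a steel chill ball, diameter 22 mm, 35 g. As ball1.
- ball9_center (a point): Centre of a steel chill ball, diameter 22 mm, 35 g. As ball1.
- bottle1: Loose square amber bottle 34 x 34 mm, shoulder at 60 mm, white screw cap of diameter 25 mm from 64 mm to the top at 80 mm, about 110 g; origin at the centre of its foot, z from foot to cap. Starts standing on the lane strip.
- bottle2: Loose square amber bottle 34 x 34 mm, shoulder at 60 mm, white screw cap of diameter 25 mm from 64 mm to the top at 80 mm, about 110 g; origin at the centre of its foot, z from foot to cap. Starts standing on the lane strip.
- bottle3: Loose square amber bottle 34 x 34 mm, shoulder at 60 mm, white screw cap of diameter 25 mm from 64 mm to the top at 80 mm, about 110 g; origin at the centre of its foot, z from foot to cap. Starts tipped over, lying on one of its flat sides on the bench; one or both of bottle3 and bottle4 are present.
- bottle4: Loose square amber bottle 34 x 34 mm, shoulder at 60 mm, white screw cap of diameter 25 mm from 64 mm to the top at 80 mm, about 110 g; origin at the centre of its foot, z from foot to cap. Starts tipped over, lying on one of its flat sides on the bench; one or both of bottle3 and bottle4 are present.
- canister: Bystander: white screw jar, 42 mm diameter, 70 mm high.
- beaker: Bystander: white ceramic cup, 60 mm diameter, 70 mm high.
- mouse: Bystander: round black pointing device, 62 mm diameter, 34 mm high.

How it is judged (in metres and radians):
At the end, for the whole second after the job is handed in: All balls at rest in the well, below its rim. Scoop upright (0.1 rad) at rest on the mat, origin within 40 mm (mat x) and 30 mm (mat y) of its centre. All bottles upright (0.1 rad) at rest on the lane strip, foot within 20 mm of its middle line and 145 mm of its middle along it (x of ball1_center in the frame of well_in between -0.068 and 0.068 m and y of ball1_center in the frame of well_in between -0.058 and 0.058 m and z of ball1_center in the frame of well_in between 0 and 0.043 m and linear speed of each of ball1, ball2, ball3, ball4, ball5, ball6, ball7, ball8, ball9 below 0.05 m/s and x of ball2_center in the frame of well_in between -0.068 and 0.068 m and y of ball2_center in the frame of well_in between -0.058 and 0.058 m and z of ball2_center in the frame of well_in between 0 and 0.043 m and x of ball3_center in the frame of well_in between -0.068 and 0.068 m and y of ball3_center in the frame of well_in between -0.058 and 0.058 m and z of ball3_center in the frame of well_in between 0 and 0.043 m and x of ball4_center in the frame of well_in between -0.068 and 0.068 m and y of ball4_center in the frame of well_in between -0.058 and 0.058 m and z of ball4_center in the frame of well_in between 0 and 0.043 m and x of ball5_center in the frame of well_in between -0.068 and 0.068 m and y of ball5_center in the frame of well_in between -0.058 and 0.058 m and z of ball5_center in the frame of well_in between 0 and 0.043 m and x of ball6_center in the frame of well_in between -0.068 and 0.068 m and y of ball6_center in the frame of well_in between -0.058 and 0.058 m and z of ball6_center in the frame of well_in between 0 and 0.043 m and x of ball7_center in the frame of well_in between -0.068 and 0.068 m and y of ball7_center in the frame of well_in between -0.058 and 0.058 m and z of ball7_center in the frame of well_in between 0 and 0.043 m and x of ball8_center in the frame of well_in between -0.068 and 0.068 m and y of ball8_center in the frame of well_in between -0.058 and 0.058 m and z of ball8_center in the frame of well_in between 0 and 0.043 m and x of ball9_center in the frame of well_in between -0.068 and 0.068 m and y of ball9_center in the frame of well_in between -0.058 and 0.058 m and z of ball9_center in the frame of well_in between 0 and 0.043 m and x of bottle1 in the frame of lane between -0.02 and 0.02 m and y of bottle1 in the frame of lane between -0.145 and 0.145 m and z of each of bottle1, bottle2, bottle3, bottle4 in the frame of lane below 0.012 m and angle between each of bottle1, bottle2, bottle3, bottle4, scoop's own z axis and vertical below 0.1 rad and linear speed of each of bottle1, bottle2, bottle3, bottle4, scoop below 0.03 m/s and x of bottle2 in the frame of lane between -0.02 and 0.02 m and y of bottle2 in the frame of lane between -0.145 and 0.145 m and x of bottle3 in the frame of lane between -0.02 and 0.02 m and y of bottle3 in the frame of lane between -0.145 and 0.145 m and x of bottle4 in the frame of lane between -0.02 and 0.02 m and y of bottle4 in the frame of lane between -0.145 and 0.145 m and x of scoop in the frame of mat between -0.04 and 0.04 m and y of scoop in the frame of mat between -0.03 and 0.03 m and z of scoop in the frame of mat below 0.012 m); the robot touches nothing.
It fails at once if a finger touches a chill ball (contact force between the fingers and ball1 above 0.3 N or contact force between the fingers and ball2 above 0.3 N or contact force between the fingers and ball3 above 0.3 N or contact force between the fingers and ball4 above 0.3 N or contact force between the fingers and ball5 above 0.3 N or contact force between the fingers and ball6 above 0.3 N or contact force between the fingers and ball7 above 0.3 N or contact force between the fingers and ball8 above 0.3 N or contact force between the fingers and ball9 above 0.3 N).
It fails at once if a bystander (jar, cup, mouse) is moved by more than 30 mm (distance of any of canister, beaker, mouse from where it was at the start of the episode above 0.03 m).
Of ball6, ball7, ball8, ball9 only 1 to 3 are there at a start; the rules pass over those that are not, and their reading is None.
Of bottle3, bottle4 only 1 to 2 are there at a start; the rules pass over those that are not, and their reading is None.
At some moment in a run one of bottle3, bottle4 may be knocked a few centimetres aside while the robot is not near it.
It also fails if it takes over 210 s, if anything falls off the work surface, if the arm or the gripper's body presses on something with over 40 N, if the wrist force passes 120 N, or if a joint passes its speed limit or range.

### The arm

A 6-joint arm with a two-finger parallel gripper is mounted at the origin on the work surface. World frame = base frame: x ahead of the robot, y to its left, z up, the work surface at z = 0. Lengths are in mm, angles in rad, forces in N, time in s.
With the tool pointing down it reaches from about 350 to 875 mm from the base axis. Payload 4.2 kg.
Tool frame: the origin (TCP) lies between the finger pads; the fingertips stand 25 mm ahead of it and the grasp point (between the pads) lies 6 mm ahead of it; z points along the fingers, y is the line along which they close (so a half turn about z gives the same grasp; the last joint's range is limited). The gripper opens to 85 mm and grips with 20 to 120 N. Pads are 22 mm wide; open, the fingers measure 114 mm over their backs; the gripper's body (76 mm by 85 mm) begins 54 mm behind the grasp point. The pads swing forward as they close: fully open they stand 13 mm farther back than shut.
Start: joints at [-0.947, 0.385, 0.008, 0, -1.194, -0.259], TCP at [222.991, -583.845, 256.312] pointing down, gripper open.
Joint ranges: [-3.14, 3.14], [-1.21, 2.06], [-1.07, 1.41], [-3.16, 2.05], [-2.99, -0.16], [-3.1, 3.1]. Speed limits (rad/s): [2.79, 2.79, 3.14, 3.14, 3.14, 3.14].

### API

Orientations are given as a unit quaternion [x, y, z, w].
In Python, from bench import arm gives the robot as it stands.
- The arm moves only by the shell command python3 -m pendant 'ROWS'. ROWS is JSON, a list of rows, each a list of 7 numbers: the shift along the tool's x, y, z in m, then the turn, a rotation vector about the tool's x, y, z in degrees, then the finger opening in m, from 0 to 0.0854. In form: [[x, y, z, wx, wy, wz, fingers], ...]. A call has 1 to 12 rows; each row shifts and turns the commanded pose from where the row before left it, along the tool's axes as they then stand; what a row does not reach is not made up. A row lasts 1/10 s, in which the tool goes at most 50 mm and 8.59 degrees, less where a joint would pass 70% of its speed; a pose out of reach is approached as far as the arm can. A call is refused whole if a number of a shift passes 0.05 or a number of a turn 8.59, either way. A call with a gripper value outside its range is refused whole. The fingers move at their own pace and stop on an object; the grip force is fixed at half the most. Time passes only in rows, so rows that do not move let the fingers close. It gives the time, the measured TCP pose, the force, the opening and the grip force at its end, in the units of the state.
- arm.read_state(): the state, without advancing time (a new reading comes with each control period).
- arm.get_image(name): name is "side" or "top"; returns a dict with "image" (420x560x3 uint8, red, green, blue), "fx", "fy", "cx", "cy" (pixels), "xyz" and "rotation" of the camera in the world. Camera axes: x right, y down, z forward; pixel columns grow to the right and rows downward; lengths in mm; the calibration is good to about 2 mm. A picture is of the moment at which its call begins. There is no depth.
- arm.job_done(): hands the job in; it is judged then, once.
The state is a dict: "clock": time; "joints": joint angles; "joint_vel": joint speeds; "joint_efforts": joint torques, N m; "position": TCP position; "ee_rot": TCP orientation; "contact_force": force on the tool from outside, world axes, zero at the start; "wrist_torque": the same for the moment, N m; "gripper_width": finger opening in mm; "grasp_force": force on a finger pad.
Only numpy, scipy, OpenCV 4.12 (cv2) and the standard library are available. Lean on these libraries where they do the work, as an engineer would, in place of code of your own. Each camera call takes 0.05 s, during which the arm holds its last target. There are 200 camera calls.

## Working session

There is one attempt and no reset: what is moved stays moved. The work goes in short steps, Python scripts to look and compute and a shell command to move; the robot and the scene stay as the last step left them, time stands still between calls to the robot, and variables do not carry over. Pictures are saved under pics/ and viewed, at most 14 in all, crops included, and the job is handed in when it is done.

```bash
ls; mkdir -p pics; python3 - <<'E'
from bench import arm
import cv2,json
for n in("side","top"):
    d=arm.get_image(n); cv2.imwrite(f"pics/{n}0.png",d["image"][:,:,::-1])
    print(n,{k:(v.tolist() if hasattr(v,'tolist') else v) for k,v in d.items() if k!="image"})
print(arm.read_state())
E
```

```text
pics
side {'fx': 472.6663086366908, 'fy': 472.6663086366908, 'cx': 282.0180681430269, 'cy': 207.78871791201584, 'xyz': [383.26392604307136, -683.7580108176159, 883.7109807735827], 'rotation': [0.9298085816149335, -0.16365454632531926, 0.060463474505730454, -0.3240638197531073]}
top {'fx': 447.0489072878485, 'fy': 447.0489072878485, 'cx': 281.416659523594, 'cy': 211.80202342380298, 'xyz': [441.15120414916976, -51.027939934778935, 1280.37653827627], 'rotation': [-0.6992482584677785, 0.7126390936838467, -0.04159442779675648, 0.03830533591426521]}
{'clock': 0.1, 'joints': array([-9.47391169e-01,  3.85496536e-01,  6.76275903e-03, -4.36051406e-04,
       -1.19401990e+00, -2.58607444e-01]), 'joint_vel': array([-6.68400167e-04, -2.72757355e-03,  4.37513253e-03,  2.32829377e-05,
        6.09800581e-04,  5.07830399e-04]), 'joint_efforts': array([-4.45814221e-04, -3.93319380e+01,  1.88929510e+01,  4.19789940e+00,
       -2.55735315e-03,  2.56028721e-05]), 'position': array([ 222.82727248, -583.41891633,  255.32069467]), 'ee_rot': array([-1.81309983e-01,  9.83425488e-01,  9.71541567e-04, -2.34483179e-04]), 'contact_force': array([-0.28997454, -0.51422323,  0.52680087]), 'wrist_torque': array([-0.01756634,  0.03721315,  0.00868132]), 'grasp_force': 0.0, 'gripper_width': 85.204389599771}
```

View pics/top0.png

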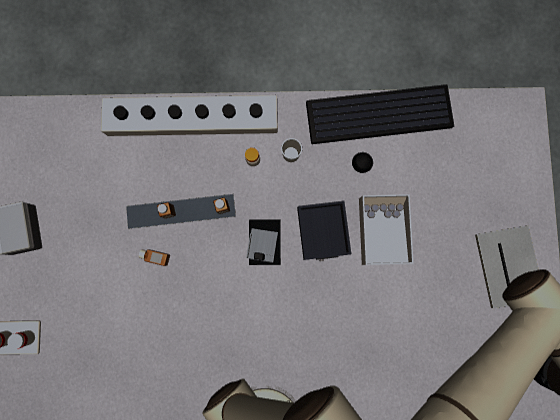

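View pics/side0.png

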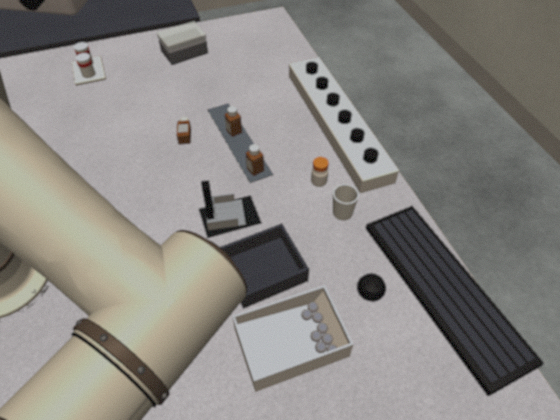

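The top view shows the bin at (386,230) with its trough at the far end (6 or 7 balls near (385,210)). The well is at (324,230), the scoop on its mat at (264,243), the lane at (180,211) with two bottles standing, and one tipped bottle at (155,257). I'll enlarge both views.

```bash
cat > h.py <<'E'
from bench import arm
import cv2,numpy as np
from scipy.spatial.transform import Rotation as R
def cam(n):
    d=arm.get_image(n); d["R"]=R.from_quat(d["rotation"]).as_matrix(); d["K"]=np.array([[d["fx"],0,d["cx"]],[0,d["fy"],d["cy"]],[0,0,1]]); return d
def ray(d,p):
    r=d["R"]@np.linalg.solve(d["K"],[p[0],p[1],1]); return np.array(d["xyz"]),r
def onz(d,p,z):
    c,r=ray(d,p); return c+r*(z-c[2])/r[2]
def tri(d1,p1,d2,p2):
    c,r=ray(d1,p1); e,s=ray(d2,p2); t=np.linalg.lstsq(np.c_[r,-s],e-c,rcond=None)[0]
    a,b=c+t[0]*r,e+t[1]*s; return (a+b)/2,np.linalg.norm(a-b)
def proj(d,P):
    q=d["K"]@d["R"].T@(np.asarray(P,float)-d["xyz"]); return q[:2]/q[2]
def crop(d,name,x0,y0,x1,y1,s):
    im=cv2.resize(d["image"][y0:y1,x0:x1,::-1],None,fx=s,fy=s,interpolation=cv2.INTER_CUBIC); cv2.imwrite(f"pics/{name}.png",im)
E
python3 - <<'E'
from h import *
a=cam("top");b=cam("side")
crop(a,"t1",230,180,430,280,4);crop(b,"s1",170,80,370,230,4);crop(a,"t2",110,180,250,280,5)
E
```

```text
(no output)
```

View pics/t1.png

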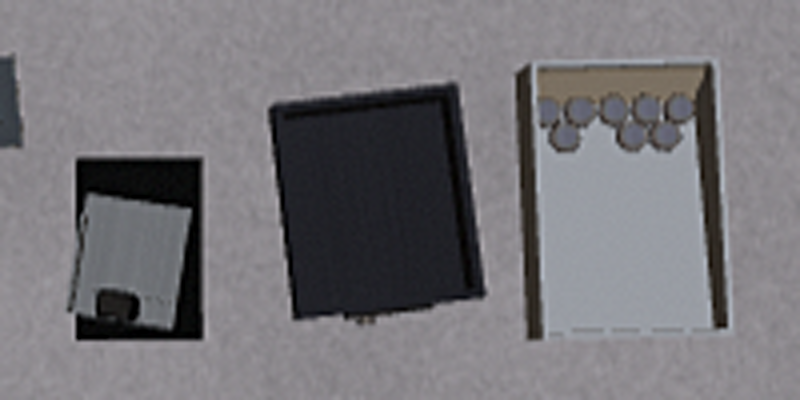

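View pics/t2.png

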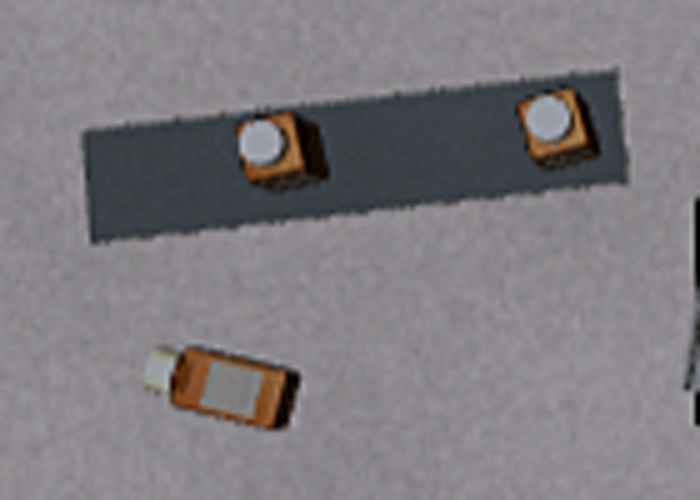

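View pics/s1.png

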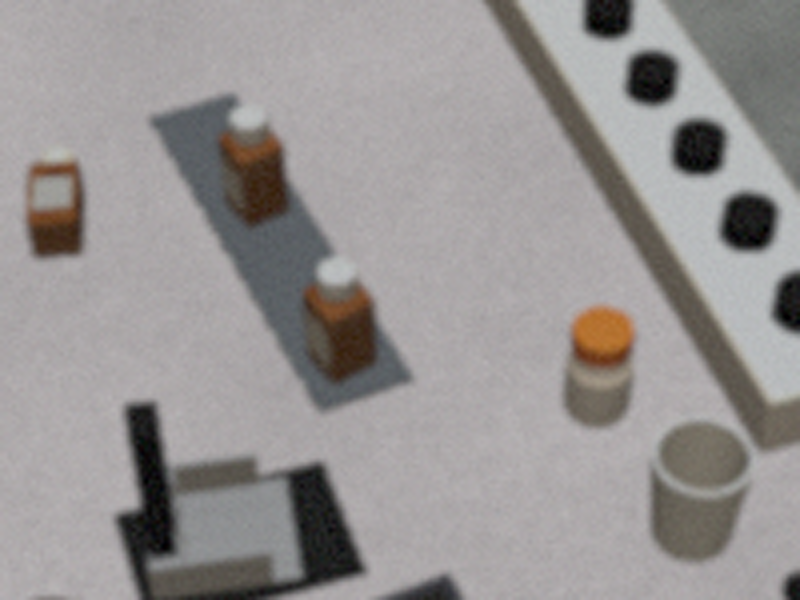

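Eight balls (five in the trough row, three behind), one tipped bottle with its cap toward image left. I'll fit the poses.

```bash
cat > m.py <<'E'
from h import *
from scipy.optimize import least_squares
a=cam("top");b=cam("side")
T1=lambda u,v:(230+(u+.5)/4-.5,180+(v+.5)/4-.5)
T2=lambda u,v:(110+(u+.5)/5-.5,180+(v+.5)/5-.5)
S1=lambda u,v:(170+(u+.5)/4-.5,80+(v+.5)/4-.5)
def fit(local,pix,z0,g):
    f=lambda p:np.ravel([proj(a,[p[0]+np.cos(p[2])*l[0]-np.sin(p[2])*l[1],p[1]+np.sin(p[2])*l[0]+np.cos(p[2])*l[1],l[2]+z0])-q for l,q in zip(local,pix)])
    r=least_squares(f,g,x_scale=[10,10,.1]); return r.x,np.abs(r.fun).max()
def box(x0,x1,hy,z): return [(x1,hy,z),(x1,-hy,z),(x0,-hy,z),(x0,hy,z)]
W={}
W["well"]=fit(box(-75,75,65,50),[T1(*p) for p in[(270,104),(458,83),(485,297),(295,320)]],0,[400,-150,0])
W["bin"]=fit(box(-100,90,65,60),[T1(*p) for p in[(531,62),(719,60),(729,329),(542,338)]],0,[400,-300,0])
W["mat"]=fit(box(-65,65,45,3),[T1(*p) for p in[(76,157),(203,157),(203,340),(76,340)]],0,[400,0,0])
W["scoop"]=fit([(46,38,2),(46,-38,2),(-30,0,115)],[T1(*p) for p in[(88,192),(192,208),(117,305)]],3,[400,0,0])
W["lane"]=fit(box(-33,33,155,3),[T2(*p) for p in[(82,130),(618,68),(629,183),(92,243)]],0,[400,200,0])
if __name__=="__main__":
    np.set_printoptions(precision=1,suppress=True)
    for k,v in W.items(): print(k,v[0][:2],np.rad2deg(v[0][2]),"res",v[1])
    for n,p,q in[("label",T2(231,389),S1(53,193)),("cap1",T2(262,142),S1(248,117)),("cap2",T2(549,118),S1(336,268)),("handletop",T1(117,305),S1(139,407)),("lipL",T1(88,192),S1(288,474)),("lipR",T1(192,208),S1(304,572))]: print(n,*tri(a,p,b,q))
    print("tip cap",onz(a,T2(145,366),17),"foot end top",onz(a,T2(288,400),34))
    print("balls");
    for p in[(547,110),(580,110),(613,108),(647,108),(680,108),(566,136),(632,134),(665,134)]: print(onz(a,T1(*p),20)[:2])
    # overlay on side
    im=b["image"][:,:,::-1].copy()
    im=cv2.resize(im,None,fx=1.4,fy=1.4)
    for k,z0,bx in[("well",0,box(-75,75,65,50)),("bin",0,box(-100,90,65,60)),("mat",0,box(-65,65,45,3)),("lane",0,box(-33,33,155,3)),("scoop",3,box(-40,46,38,0)),("scoop",3,box(-39,-21,12,115))]:
        x,y,t=W[k][0]; P=[proj(b,[x+np.cos(t)*l[0]-np.sin(t)*l[1],y+np.sin(t)*l[0]+np.cos(t)*l[1],l[2]+z0])*1.4 for l in bx]
        cv2.polylines(im,[np.int32(P)],True,(0,255,0),1)
    cv2.imwrite("pics/ov.png",im)
E
python3 m.py
```

```text
well [ 528.9 -174.2] 5.340784281299296 res 0.3637040575287074
bin [ 532.9 -346.7] -0.10296467184249111 res 1.2516385544197988
mat [501.4  -8.5] -0.9302276854317993 res 0.22476240923938917
scoop [489.7  -2. ] -9.389648577906618 res 0.2736801464325538
lane [594.6 230.8] 5.478780135276973 res 0.24975780510790457
label [464.2 292.   34.1] 4.347839979634284
cap1 [594.7 263.2  84.3] 2.856958563275134
cap2 [604.4 108.2  87.6] 2.9042406430498167
handletop [461.1   2.1 129. ] 3.7063265358387625
lipL [543.8  27.   10.9] 4.528790821759839
lipR [530.8 -46.8  11.7] 4.411530777914932
tip cap [476.1 345.4  17. ] foot end top [455.3 260.7  34. ]
balls
[ 593. -300.]
[ 592.6 -323.5]
[ 593.6 -347. ]
[ 593.1 -371.2]
[ 592.7 -394.7]
[ 574.2 -312.7]
[ 574.8 -359.7]
[ 574.3 -383.1]
```

View pics/ov.png

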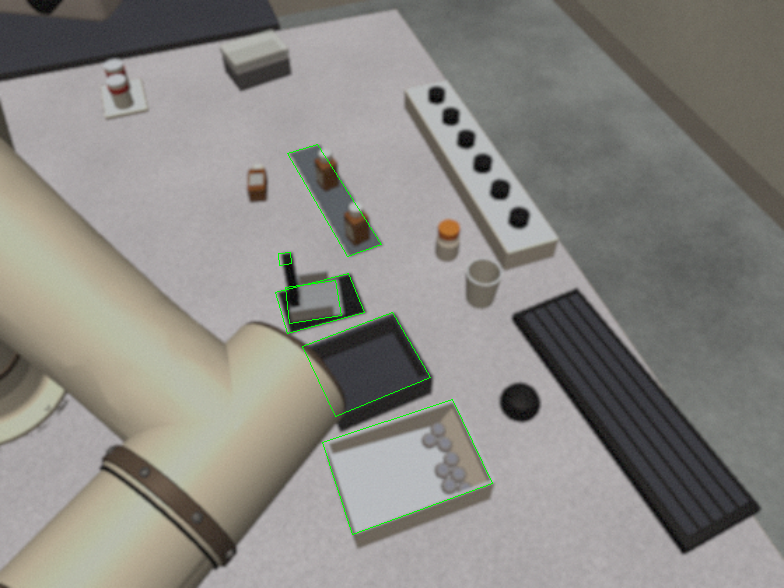

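The overlay matches in the side view to within a few mm, so the poses are good. Next is a small planner that prints tool-frame rows to target poses.

```bash
cat > plan.py <<'E'
from h import *
def Rt(yawy,pitch=0,down=True):
    """tool down with tool y at world azimuth yawy (deg), then turned pitch deg about its own y"""
    c,s=np.cos(np.deg2rad(yawy)),np.sin(np.deg2rad(yawy)); y=np.array([c,s,0]);z=np.array([0,0,-1.])
    return R.from_matrix(np.c_[np.cross(y,z),y,z])*R.from_rotvec([0,pitch,0],degrees=True)
def plan(wps,mm=35,deg=6,start=None):
    """wps: list of (pos_mm,Rotation[,mm,deg,pivot]) ; prints rows, pivot = tool-frame point moved on straight line"""
    st=arm.read_state(); p,q=(np.array(st["position"]),R.from_quat(st["ee_rot"])) if start is None else start
    for w in wps:
        P,Q=np.array(w[0],float),w[1]; m,d=(w[2:4] if len(w)>3 else (mm,deg)); pv=np.array(w[4] if len(w)>4 else [0,0,0.])
        rv=(q.inv()*Q).as_rotvec(degrees=True)
        A,B=p+q.apply(pv),P+Q.apply(pv)
        n=max(1,int(np.ceil(max(np.linalg.norm(B-A)/m,np.linalg.norm(P-p)/45,np.linalg.norm(rv)/d)-.05))); rows=[]; p0,q0=p,q
        for i in range(1,n+1):
            qi=q0*R.from_rotvec(rv*i/n,degrees=True); pi=A+(B-A)*i/n-qi.apply(pv)
            t=np.round(q.inv().apply(pi-p)/1000,4); r=np.round((q.inv()*qi).as_rotvec(degrees=True),1)
            rows.append([*t.tolist(),*r.tolist()]); p=p+q.apply(t*1000); q=q*R.from_rotvec(r,degrees=True)
        out=[]
        for r in rows:
            if out and out[-1][1]==r: out[-1][0]+=1
            else: out.append([1,r])
        print("->",np.round(P,1)); [print("  ",k,"x",r) for k,r in out]
    return p,q
def st():
    s=arm.read_state(); print("t",round(s["clock"],1),"p",s["position"].round(1),"Rz",R.from_quat(s["ee_rot"]).as_matrix().round(3).tolist(),"F",s["contact_force"].round(1),"w",round(s["gripper_width"],1),"g",round(s["grasp_force"],1),"j",s["joints"].round(2))
E
python3 - <<'E'
from plan import *
plan([([460.5,2.6,240],Rt(80.6)),([460.5,2.6,106],Rt(80.6))],mm=40)
E
```

```text
-> [460.5   2.6 240. ]
   1 x [-0.0269, 0.0289, 0.001, 0.0, -0.0, 1.9]
   1 x [-0.026, 0.0298, 0.001, 0.0, -0.0, 1.9]
   1 x [-0.025, 0.0307, 0.001, 0.0, -0.0, 1.9]
   1 x [-0.0239, 0.0315, 0.0011, 0.0, -0.0, 1.9]
   1 x [-0.0229, 0.0322, 0.001, 0.0, -0.0, 1.9]
   1 x [-0.0218, 0.033, 0.001, 0.0, -0.0, 1.9]
   1 x [-0.0207, 0.0337, 0.001, 0.0, -0.0, 1.9]
   1 x [-0.0196, 0.0343, 0.001, 0.0, -0.0, 1.9]
   1 x [-0.0184, 0.035, 0.001, 0.0, -0.0, 1.8]
   1 x [-0.0173, 0.0356, 0.0011, 0.0, -0.0, 1.9]
   1 x [-0.0161, 0.0361, 0.001, 0.0, -0.0, 1.9]
   1 x [-0.0149, 0.0366, 0.001, 0.0, -0.0, 1.9]
   1 x [-0.0137, 0.0371, 0.001, 0.0, -0.0, 1.9]
   1 x [-0.0125, 0.0375, 0.001, 0.0, -0.0, 1.9]
   1 x [-0.0112, 0.0379, 0.001, 0.0, -0.0, 1.9]
   1 x [-0.0099, 0.0383, 0.001, 0.0, -0.0, 1.9]
-> [460.5   2.6 106. ]
   2 x [-0.0, -0.0, 0.0335, 0.0, -0.0, 0.0]
   1 x [-0.0001, -0.0001, 0.0335, 0.0, -0.0, 0.0]
   1 x [0.0, 0.0, 0.0335, 0.0, -0.0, 0.0]
```

```bash
python3 -m pendant '[[-0.027,0.029,0.001,0,0,1.9,0.07],[-0.026,0.03,0.001,0,0,1.9,0.07],[-0.025,0.031,0.001,0,0,1.9,0.07],[-0.024,0.031,0.001,0,0,1.9,0.07],[-0.023,0.032,0.001,0,0,1.9,0.07],[-0.022,0.033,0.001,0,0,1.9,0.07],[-0.021,0.034,0.001,0,0,1.9,0.07],[-0.02,0.034,0.001,0,0,1.9,0.07],[-0.018,0.035,0.001,0,0,1.9,0.07],[-0.017,0.036,0.001,0,0,1.9,0.07],[-0.016,0.036,0.001,0,0,1.9,0.07],[-0.015,0.037,0.001,0,0,1.9,0.07]]' >/dev/null; python3 -m pendant '[[-0.014,0.037,0.001,0,0,1.9,0.07],[-0.012,0.037,0.001,0,0,1.9,0.07],[-0.011,0.038,0.001,0,0,1.9,0.07],[-0.01,0.038,0.001,0,0,1.9,0.07],[0,0,0,0,0,0,0.07],[0,0,0,0,0,0,0.07]]'
python3 - <<'E'
from plan import *
st(); plan([([460.5,2.6,106],Rt(80.6))],mm=30)
E
```

```text
clock: 2.1
position: [461.1, 3.0, 240.1]
ee_rot: [0.082, 0.997, -0.0, -0.0]
contact_force: [-0.1, 0.1, 0.0]
gripper_width: 69.7
grasp_force: 0.0
t 2.1 p [461.1   3.  240.1] Rz [[-0.987, 0.163, -0.001], [0.163, 0.987, -0.0], [0.001, -0.0, -1.0]] F [-0.1  0.1  0. ] w 69.7 g 0.0 j [ 0.36  0.12 -0.4  -0.   -1.05 -2.09]
-> [460.5   2.6 106. ]
   2 x [0.0001, -0.0001, 0.0268, -0.0, -0.0, 0.0]
   1 x [0.0, -0.0001, 0.0269, -0.0, -0.0, 0.0]
   1 x [0.0001, -0.0001, 0.0268, -0.0, -0.0, 0.0]
   1 x [0.0001, -0.0, 0.0268, -0.0, -0.0, 0.0]
```

```bash
python3 -m pendant '[[0,0,0.027,0,0,0,0.07],[0,0,0.027,0,0,0,0.07],[0,0,0.027,0,0,0,0.07],[0,0,0.027,0,0,0,0.07],[0,0,0.026,0,0,0,0.07],[0,0,0,0,0,0,0.07],[0,0,0,0,0,0,0.01],[0,0,0,0,0,0,0.01],[0,0,0,0,0,0,0.01],[0,0,0,0,0,0,0.01],[0,0,0,0,0,0,0.01],[0,0,0,0,0,0,0.01]]'; python3 -m pendant '[[0,0,0,0,0,0,0.01],[0,0,0,0,0,0,0.01],[0,0,-0.01,0,0,0,0.01],[0,0,-0.02,0,0,0,0.01],[0,0,-0.03,0,0,0,0.01],[0,0,-0.03,0,0,0,0.01],[0,0,-0.03,0,0,0,0.01],[0,0,-0.03,0,0,0,0.01],[0,0,0,0,0,0,0.01],[0,0,0,0,0,0,0.01]]'
python3 - <<'E'
from plan import *
st(); a=cam("top");b=cam("side")
ims=[cv2.resize(d["image"][y:y+150,x:x+180,::-1],None,fx=2.2,fy=2.2,interpolation=cv2.INTER_CUBIC) for d,x,y in((a,190,160),(b,150,130))]
cv2.imwrite("pics/g1.png",np.hstack(ims))
E
```

```text
clock: 3.3
position: [461.9, 2.6, 107.6]
ee_rot: [0.083, 0.997, 0.0, 0.001]
contact_force: [-0.8, 1.5, 6.2]
gripper_width: 23.3
grasp_force: 60.4
clock: 4.3
position: [460.5, 2.3, 256.6]
ee_rot: [0.083, 0.997, 0.001, 0.0]
contact_force: [-0.7, -0.6, -2.9]
gripper_width: 23.3
grasp_force: 59.4
t 4.3 p [460.5   2.3 256.6] Rz [[-0.986, 0.165, 0.0], [0.165, 0.986, 0.001], [-0.0, 0.001, -1.0]] F [-0.7 -0.6 -2.9] w 23.3 g 59.4 j [ 0.36  0.1  -0.37 -0.   -1.09 -2.1 ]
```

View pics/g1.png

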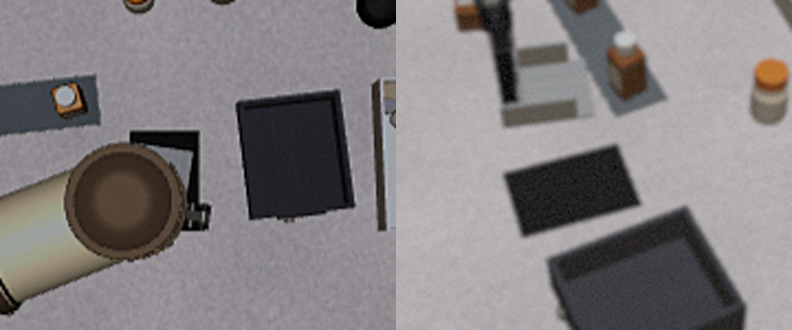

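The scoop hangs level in the grip, and the mat is clear. Next is pass 1 on the right side of the bin, which should take five balls.

```bash
cat >> plan.py <<'E'
LIP=np.array([-76,0,104.5])
def lip(p,yaw,nd,mm=30,deg=5):
    Q=Rt(90+yaw,nd); return (np.array(p,float)-Q.apply(LIP),Q,mm,deg,LIP)
E
python3 - <<'E'
from plan import *
plan([lip([540,-366.5,170],-0.1,9,40,6),lip([549,-366.5,40],-0.1,9,35),lip([549,-366.5,13.5],-0.1,9,10)])
E
```

```text
-> [ 481.3 -366.4  285.1]
   1 x [-0.0089, -0.0401, -0.0035, 0.1, 1.0, -1.0]
   1 x [-0.0082, -0.0403, -0.0035, 0.1, 1.0, -1.1]
   1 x [-0.0075, -0.0404, -0.0035, 0.0, 0.9, -1.0]
   1 x [-0.0067, -0.0404, -0.0036, 0.1, 1.0, -1.1]
   1 x [-0.0059, -0.0406, -0.0037, 0.1, 1.0, -1.0]
   1 x [-0.0052, -0.0406, -0.0036, 0.1, 1.0, -1.1]
   1 x [-0.0044, -0.0407, -0.0036, 0.1, 1.0, -1.0]
   1 x [-0.0036, -0.0407, -0.0036, 0.0, 0.9, -1.1]
   1 x [-0.0029, -0.0408, -0.0036, 0.1, 1.0, -1.0]
-> [ 490.3 -366.4  155.1]
   1 x [-0.0073, -0.0, 0.0317, 0.0, 0.0, -0.0]
   1 x [-0.0073, -0.0, 0.0318, 0.0, 0.0, -0.0]
   1 x [-0.0073, -0.0, 0.0317, 0.0, 0.0, -0.0]
   1 x [-0.0073, -0.0, 0.0318, 0.0, 0.0, -0.0]
-> [ 490.3 -366.4  128.6]
   1 x [-0.0014, -0.0, 0.0087, 0.0, 0.0, -0.0]
   1 x [-0.0013, -0.0, 0.0087, 0.0, 0.0, -0.0]
   1 x [-0.0014, -0.0, 0.0088, 0.0, 0.0, -0.0]
```

```bash
python3 -m pendant '[[-0.009,-0.04,-0.0035,0,1,-1,0.01],[-0.008,-0.04,-0.0035,0,1,-1.1,0.01],[-0.0075,-0.0405,-0.0035,0,1,-1,0.01],[-0.007,-0.0405,-0.0035,0,1,-1.1,0.01],[-0.006,-0.0405,-0.0035,0,1,-1,0.01],[-0.005,-0.0405,-0.0035,0.1,1,-1.1,0.01],[-0.0045,-0.0405,-0.0035,0.1,1,-1,0.01],[-0.0035,-0.041,-0.0035,0.1,1,-1.1,0.01],[-0.003,-0.041,-0.0035,0.1,1,-1,0.01],[0,0,0,0,0,0,0.01],[0,0,0,0,0,0,0.01]]' | grep pos; python3 -m pendant '[[-0.0073,0,0.032,0,0,0,0.01],[-0.0073,0,0.032,0,0,0,0.01],[-0.0073,0,0.032,0,0,0,0.01],[-0.0073,0,0.031,0,0,0,0.01],[0,0,0,0,0,0,0.01],[0,0,0,0,0,0,0.01]]'
python3 - <<'E'
from plan import *
st(); s=arm.read_state(); print("lip",s["position"]+R.from_quat(s["ee_rot"]).apply(LIP))
plan([lip([549,-366.5,13],-0.1,9,8),lip([598,-366.5,7],-0.1,9,8),lip([612,-366.5,32.5],-0.1,-12,5,3),lip([608,-366.5,100],-0.1,-18,15,3)])
E
```

```text
position: [481.9, -366.6, 281.3]
clock: 6.1
position: [491.8, -364.7, 154.2]
ee_rot: [-0.0, 0.997, 0.003, -0.079]
contact_force: [-0.0, 0.2, -0.9]
gripper_width: 23.1
grasp_force: 59.9
t 6.1 p [ 491.8 -364.7  154.2] Rz [[-0.988, -0.0, -0.157], [-0.001, 1.0, 0.006], [0.157, 0.006, -0.988]] F [-0.   0.2 -0.9] w 23.1 g 59.9 j [-0.35  0.51 -0.09  0.05 -1.12 -1.25]
lip [ 550.42672395 -364.07577077   39.01344233]
-> [ 490.3 -366.4  128.1]
   1 x [-0.0006, -0.0005, 0.0065, 0.1, -0.0, 0.0]
   1 x [-0.0007, -0.0004, 0.0065, 0.1, -0.0, 0.1]
   1 x [-0.0006, -0.0004, 0.0065, 0.0, -0.0, 0.0]
   1 x [-0.0007, -0.0004, 0.0065, 0.1, -0.0, 0.1]
-> [ 539.3 -366.4  122.1]
   1 x [-0.007, 0.0, -0.0003, 0.0, -0.0, -0.0]
   1 x [-0.0071, 0.0, -0.0002, 0.0, -0.0, -0.0]
   1 x [-0.007, 0.0, -0.0003, 0.0, -0.0, -0.0]
   1 x [-0.0071, 0.0, -0.0002, 0.0, -0.0, -0.0]
   1 x [-0.007, 0.0001, -0.0003, 0.0, -0.0, -0.0]
   1 x [-0.0071, -0.0, -0.0003, 0.0, -0.0, -0.0]
   1 x [-0.007, -0.0, -0.0002, 0.0, -0.0, -0.0]
-> [ 515.9 -366.3  118.9]
   1 x [0.004, -0.0, 0.0002, -0.0, -3.0, -0.0]
   1 x [0.0037, -0.0, 0.0003, -0.0, -3.0, -0.0]
   1 x [0.0036, -0.0, 0.0004, -0.0, -3.0, -0.0]
   1 x [0.0033, -0.0, 0.0005, -0.0, -3.0, -0.0]
   1 x [0.0032, -0.0, 0.0005, -0.0, -3.0, -0.0]
   1 x [0.003, -0.0, 0.0008, -0.0, -3.0, -0.0]
   1 x [0.0028, -0.0, 0.0008, -0.0, -3.0, -0.0]
-> [ 503.4 -366.3  175.9]
   1 x [0.0002, -0.0, -0.0118, -0.0, -1.2, -0.0]
   1 x [-0.0002, -0.0, -0.0117, -0.0, -1.2, -0.0]
   1 x [-0.0004, -0.0, -0.0116, -0.0, -1.2, -0.0]
   1 x [-0.0006, -0.0, -0.0116, -0.0, -1.2, -0.0]
   1 x [-0.001, -0.0, -0.0116, -0.0, -1.2, -0.0]
```

```bash
python3 -m pendant '[[-0.0006,-0.0005,0.0065,0.1,0,0,0.01],[-0.0006,-0.0005,0.0065,0.1,0,0,0.01],[-0.0006,-0.0004,0.0065,0.1,0,0,0.01],[-0.0006,-0.0004,0.004,0,0,0,0.01],[0,0,0,0,0,0,0.01],[0,0,0.001,0,0,0,0.01],[0,0,0.001,0,0,0,0.01],[0,0,0,0,0,0,0.01]]'
python3 - <<'E'
from plan import *
st(); s=arm.read_state(); print("lip",s["position"]+R.from_quat(s["ee_rot"]).apply(LIP))
a=cam("top");b=cam("side")
ims=[cv2.resize(d["image"][y:y+110,x:x+130,::-1],None,fx=3,fy=3,interpolation=cv2.INTER_CUBIC) for d,x,y in((a,310,175),(b,235,280))]
cv2.imwrite("pics/b1.png",np.hstack(ims))
E
```

```text
clock: 6.9
position: [490.1, -367.2, 128.3]
ee_rot: [0.0, 0.997, 0.0, -0.078]
contact_force: [-0.8, -0.2, -2.1]
gripper_width: 23.5
grasp_force: 60.0
t 6.9 p [ 490.1 -367.2  128.3] Rz [[-0.988, 0.001, -0.156], [0.001, 1.0, 0.001], [0.156, 0.001, -0.988]] F [-0.8 -0.2 -2.1] w 23.5 g 60.0 j [-0.35  0.53 -0.12  0.06 -1.06 -1.25]
lip [ 548.85565175 -367.17295941   13.21855053]
```

View pics/b1.png

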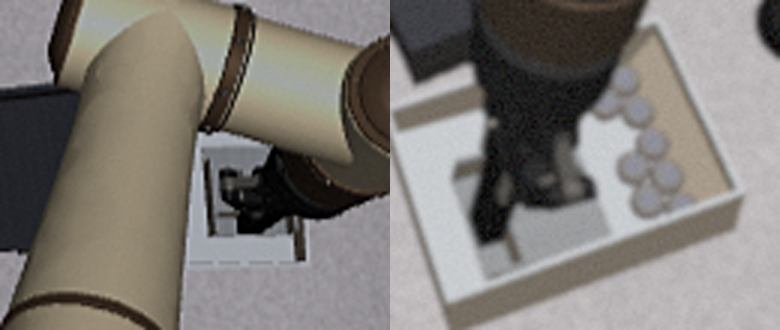

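The scoop sits in the bin with its lip behind the balls and no contact yet. I'll feel for the floor.

```bash
for i in 1; do python3 -m pendant '[[0,0,0.001,0,0,0,0.01],[0,0,0,0,0,0,0.01]]' | egrep 'pos|force'; python3 -m pendant '[[0,0,0.001,0,0,0,0.01],[0,0,0,0,0,0,0.01]]'| egrep 'pos|force'; done
```

```text
position: [490.1, -367.3, 127.6]
contact_force: [-1.0, -1.4, -0.4]
grasp_force: 60.2
position: [489.9, -367.3, 127.3]
contact_force: [-1.9, 0.7, 4.9]
grasp_force: 60.8
```

Contact is at exactly the modelled floor height. Now I'll push down the slope.

```bash
python3 -m pendant '[[-0.007,0,-0.0008,0,0,0,0.01],[-0.007,0,-0.0003,0,0,0,0.01],[-0.007,0,-0.0003,0,0,0,0.01],[-0.007,0,-0.0003,0,0,0,0.01]]' | egrep 'pos|force';  python3 -m pendant '[[-0.006,0,-0.0003,0,0,0,0.01],[-0.006,0,-0.0002,0,0,0,0.01],[-0.004,0,-0.0002,0,0,0,0.01],[-0.004,0,-0.0001,0,0,0,0.01],[0,0,0,0,0,0,0.01]]'
python3 - <<'E'
from plan import *
st(); s=arm.read_state(); print("lip",s["position"]+R.from_quat(s["ee_rot"]).apply(LIP))
b=cam("side"); crop(b,"b2",235,270,375,400,4)
E
```

```text
position: [517.9, -367.4, 124.1]
contact_force: [-2.9, 1.1, 5.2]
grasp_force: 61.0
clock: 8.3
position: [538.0, -367.4, 121.6]
ee_rot: [0.0, 0.997, 0.0, -0.079]
contact_force: [-2.8, 1.2, 5.4]
gripper_width: 23.3
grasp_force: 60.9
t 8.3 p [ 538.  -367.4  121.6] Rz [[-0.988, 0.0, -0.157], [0.0, 1.0, 0.0], [0.157, 0.0, -0.988]] F [-2.8  1.2  5.4] w 23.3 g 60.9 j [-0.33  0.6  -0.02  0.06 -1.11 -1.27]
lip [ 596.58617813 -367.4157059     6.48125558]
```

View pics/b2.png

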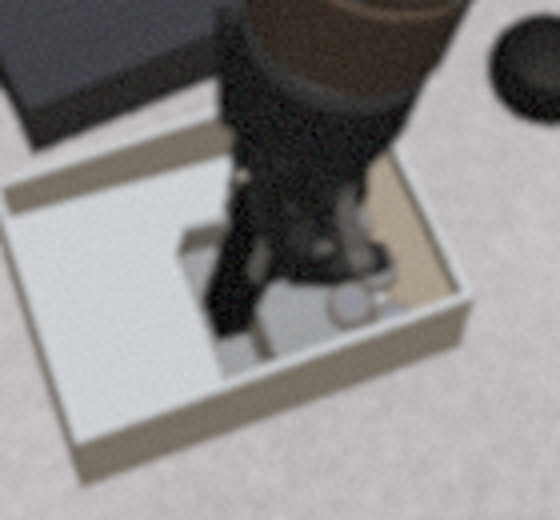

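A ball shows on the pan at (350,300), so the lip slid under cleanly. Now I'll tilt up along the rise.

```bash
python3 -m pendant '[[-0.002,0,-0.0002,0,0,0,0.01],[0.004,0,0.0002,0,-3,0,0.01],[0.0037,0,0.0003,0,-3,0,0.01],[0.0036,0,0.0003,0,-3,0,0.01],[0.0033,0,0.0004,0,-3,0,0.01],[0.0032,0,0.0004,0,-3,0,0.01],[0.003,0,0.0006,0,-3,0,0.01],[0.0028,0,0.0006,0,-3,0,0.01],[0,0,0,0,0,0,0.01]]' | egrep 'pos|force'
python3 - <<'E'
from plan import *
st(); s=arm.read_state(); print("lip",s["position"]+R.from_quat(s["ee_rot"]).apply(LIP))
plan([lip([610,-366.5,110],-0.1,-20,12,3)])
E
```

```text
position: [516.6, -367.9, 119.4]
contact_force: [-0.2, -0.1, 3.7]
grasp_force: 60.9
t 9.2 p [ 516.6 -367.9  119.4] Rz [[-0.977, 0.002, 0.211], [0.002, 1.0, -0.001], [-0.211, -0.0, -0.977]] F [-0.2 -0.1  3.7] w 23.2 g 60.9 j [-0.4   0.46 -0.22 -0.13 -0.7  -1.08]
lip [ 612.90628246 -368.09176074   33.3205921 ]
-> [ 502.8 -366.3  182.2]
   1 x [0.0001, 0.0002, -0.0093, -0.0, -1.1, 0.0]
   1 x [-0.0001, 0.0002, -0.0093, -0.0, -1.1, 0.0]
   1 x [-0.0003, 0.0003, -0.0092, -0.0, -1.1, 0.0]
   1 x [-0.0005, 0.0002, -0.0091, -0.0, -1.2, 0.0]
   1 x [-0.0007, 0.0002, -0.0091, -0.0, -1.1, 0.0]
   1 x [-0.0009, 0.0002, -0.0091, -0.0, -1.1, 0.0]
   1 x [-0.0012, 0.0002, -0.009, -0.0, -1.1, 0.0]
```

```bash
python3 -m pendant '[[0,0,-0.009,0,-1.1,0,0.01],[0,0,-0.009,0,-1.1,0,0.01],[0,0,-0.009,0,-1.1,0,0.01],[-0.0005,0,-0.009,0,-1.1,0,0.01],[-0.001,0,-0.009,0,-1.1,0,0.01],[-0.001,0,-0.009,0,-1.1,0,0.01],[-0.001,0,-0.009,0,-1.1,0,0.01],[0,0,-0.015,0,0,0,0.01],[0,0,-0.02,0,0,0,0.01],[0,0,-0.01,0,0,0,0.01],[0,0,0,0,0,0,0.01]]' | egrep 'pos|force'
python3 - <<'E'
from plan import *
st(); b=cam("side"); crop(b,"b3",235,230,375,400,3.5)
c,s=np.cos(np.deg2rad(5.34)),np.sin(np.deg2rad(5.34)); W=np.array([528.9,-174.2,0])
w=lambda x,y,z:W+[c*x-s*y,s*x+c*y,z]
e=plan([lip(w(0,0,150),5.34,-15,20,3),lip(w(0,0,75),5.34,-8,15,3)])
E
```

```text
position: [488.1, -367.8, 225.4]
contact_force: [0.5, 0.3, -3.5]
grasp_force: 60.0
t 10.3 p [ 488.1 -367.8  225.4] Rz [[-0.94, 0.001, 0.341], [0.0, 1.0, -0.002], [-0.341, -0.002, -0.94]] F [ 0.5  0.3 -3.5] w 23.4 g 60.0 j [-0.46  0.28 -0.19 -0.21 -0.79 -0.99]
-> [ 428.9 -183.5  231.3]
   1 x [0.0049, 0.0167, -0.0025, -0.1, 0.4, -0.5]
   1 x [0.0047, 0.0167, -0.0024, -0.2, 0.5, -0.4]
   1 x [0.0046, 0.0168, -0.0023, -0.1, 0.4, -0.5]
   1 x [0.0045, 0.0168, -0.0023, -0.2, 0.5, -0.5]
   1 x [0.0044, 0.0169, -0.0021, -0.1, 0.4, -0.4]
   1 x [0.0042, 0.0169, -0.0021, -0.2, 0.4, -0.5]
   1 x [0.0041, 0.017, -0.002, -0.1, 0.5, -0.5]
   1 x [0.0039, 0.017, -0.0019, -0.2, 0.4, -0.4]
   1 x [0.0039, 0.017, -0.0018, -0.1, 0.4, -0.5]
   1 x [0.0036, 0.0171, -0.0018, -0.2, 0.5, -0.5]
   1 x [0.0036, 0.0171, -0.0016, -0.1, 0.4, -0.5]
-> [ 439.5 -182.6  167.9]
   1 x [0.0013, 0.0, 0.0127, -0.0, 1.4, 0.0]
   1 x [0.001, 0.0, 0.0127, -0.0, 1.4, 0.0]
   1 x [0.0005, 0.0, 0.0128, -0.0, 1.4, 0.0]
   1 x [0.0003, 0.0, 0.0129, -0.0, 1.4, 0.0]
   1 x [-0.0002, 0.0, 0.013, -0.0, 1.4, 0.0]
```

View pics/b3.png

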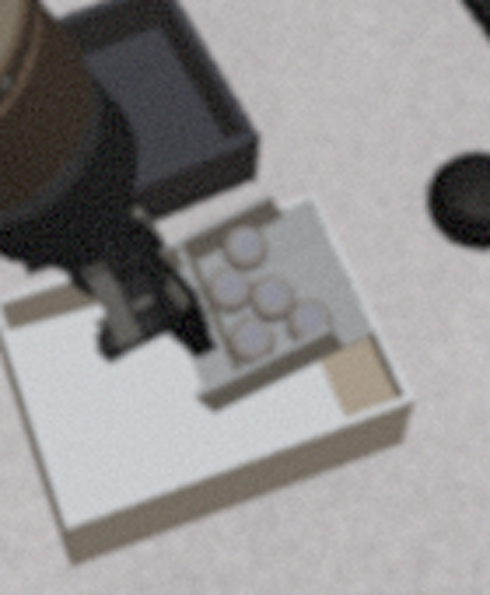

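Five balls are in the pan. Carrying them to the well.

```bash
python3 -m pendant '[[0.005,0.0167,-0.0025,-0.1,0.4,-0.5,0.01],[0.0047,0.0167,-0.0025,-0.2,0.4,-0.4,0.01],[0.0046,0.0168,-0.0023,-0.1,0.4,-0.5,0.01],[0.0045,0.0168,-0.0023,-0.2,0.5,-0.5,0.01],[0.0044,0.0168,-0.0021,-0.1,0.4,-0.4,0.01],[0.0042,0.017,-0.0021,-0.2,0.4,-0.5,0.01],[0.0041,0.017,-0.002,-0.1,0.5,-0.5,0.01],[0.004,0.017,-0.002,-0.2,0.4,-0.4,0.01],[0.0039,0.017,-0.0018,-0.1,0.4,-0.5,0.01],[0.0036,0.017,-0.0018,-0.2,0.5,-0.5,0.01],[0.0036,0.017,-0.0016,-0.1,0.4,-0.5,0.01],[0,0,0,0,0,0,0.01]]' | egrep 'pos|force'; python3 -m pendant '[[0.0013,0,0.0127,0,1.4,0,0.01],[0.001,0,0.0127,0,1.4,0,0.01],[0.0005,0,0.0128,0,1.4,0,0.01],[0.0003,0,0.0129,0,1.4,0,0.01],[-0.0002,0,0.013,0,1.4,0,0.01],[0,0,0,0,0,0,0.01]]' | egrep 'pos|force'
python3 - <<'E'
from plan import *
st(); s=arm.read_state(); print("lip",s["position"]+R.from_quat(s["ee_rot"]).apply(LIP))
c,s=np.cos(np.deg2rad(5.34)),np.sin(np.deg2rad(5.34)); W=np.array([528.9,-174.2,0])
w=lambda x,y,z:W+[c*x-s*y,s*x+c*y,z]
e=plan([lip(w(0,0,37),5.34,2,10,3),lip(w(0,0,37),5.34,30,15,4),lip(w(-15,0,110),5.34,15,30,4)])
E
```

```text
position: [427.5, -182.1, 230.0]
contact_force: [0.5, -0.5, -2.5]
grasp_force: 60.0
position: [438.8, -182.6, 164.4]
contact_force: [-0.4, 0.0, -3.5]
grasp_force: 60.0
t 12.2 p [ 438.8 -182.6  164.4] Rz [[-0.987, -0.094, 0.133], [-0.093, 0.996, 0.014], [-0.134, 0.001, -0.991]] F [-0.4  0.  -3.5] w 23.4 g 60.0 j [-0.07  0.18 -0.54 -0.03 -0.72 -1.39]
lip [ 527.73605104 -174.12805426   71.0552725 ]
-> [ 456.9 -180.9  144.1]
   1 x [-0.0036, -0.0, 0.0054, 0.0, 2.4, 0.0]
   1 x [-0.004, -0.0, 0.0053, 0.0, 2.4, 0.0]
   1 x [-0.0044, -0.0, 0.0054, 0.1, 2.5, 0.0]
   1 x [-0.0047, -0.0, 0.0054, -0.0, 2.4, 0.0]
-> [ 515.4 -175.5  165.5]
   1 x [-0.0075, -0.0, -0.005, -0.0, 4.0, 0.0]
   1 x [-0.0074, -0.0, -0.0051, -0.0, 4.0, 0.0]
   1 x [-0.0075, -0.0, -0.005, -0.0, 4.0, 0.0]
   1 x [-0.0075, -0.0, -0.0051, -0.0, 4.0, 0.0]
   1 x [-0.0075, -0.0, -0.005, -0.0, 4.0, 0.0]
   1 x [-0.0074, -0.0001, -0.005, -0.0, 4.0, 0.0]
   1 x [-0.0075, 0.0, -0.0051, -0.0, 4.0, 0.0]
-> [ 467.8 -179.9  230.6]
   1 x [0.019, 0.0, -0.0087, -0.0, -3.8, 0.0]
   1 x [0.0181, 0.0, -0.0096, -0.0, -3.7, 0.0]
   1 x [0.0172, 0.0, -0.0102, -0.0, -3.8, 0.0]
   1 x [0.0161, 0.0, -0.0109, -0.0, -3.7, 0.0]
```

```bash
python3 - <<'E'
from plan import *
c,s=np.cos(np.deg2rad(5.34)),np.sin(np.deg2rad(5.34)); W=np.array([528.9,-174.2,0])
w=lambda x,y,z:W+[c*x-s*y,s*x+c*y,z]
e=plan([lip(w(27,0,66),5.34,-5,10,3),lip(w(27,0,37),5.34,0,10,3),lip(w(27,0,37),5.34,30,15,4)])
plan([lip(w(10,0,110),5.34,15,30,4)],start=e)
E
```

```text
-> [ 471.3 -179.6  163.5]
   1 x [-0.0107, -0.0, 0.0017, 0.0, 0.9, 0.0]
   1 x [-0.0108, -0.0, 0.0017, 0.1, 0.9, 0.0]
   1 x [-0.0108, -0.0, 0.0014, -0.0, 0.9, 0.0]
-> [ 480.1 -178.8  141.5]
   1 x [-0.0022, -0.0, 0.0075, -0.0, 1.7, 0.0]
   1 x [-0.0025, -0.0, 0.0075, -0.0, 1.6, 0.0]
   1 x [-0.0028, -0.0, 0.0075, -0.0, 1.7, 0.0]
-> [ 542.3 -172.9  165.5]
   1 x [-0.007, -0.0, -0.0048, -0.0, 3.7, 0.0]
   1 x [-0.007, -0.0, -0.0047, -0.0, 3.8, 0.0]
   1 x [-0.007, -0.0, -0.0048, -0.0, 3.7, 0.0]
   1 x [-0.007, -0.0, -0.0047, -0.0, 3.8, 0.0]
   1 x [-0.007, -0.0, -0.0048, -0.0, 3.7, 0.0]
   1 x [-0.007, -0.0, -0.0047, -0.0, 3.8, 0.0]
   1 x [-0.007, -0.0, -0.0048, -0.0, 3.7, 0.0]
   1 x [-0.007, -0.0, -0.0047, -0.0, 3.8, 0.0]
-> [ 492.7 -177.6  230.6]
   1 x [0.0195, -0.0, -0.0085, -0.0, -3.8, 0.0]
   1 x [0.0185, -0.0, -0.0093, -0.0, -3.7, 0.0]
   1 x [0.0176, -0.0, -0.01, -0.0, -3.8, 0.0]
   1 x [0.0166, -0.0, -0.0108, -0.0, -3.7, 0.0]
```

```bash
python3 -m pendant '[[-0.0107,0,0.0017,0,0.9,0,0.01],[-0.0107,0,0.0017,0,0.9,0,0.01],[-0.0107,0,0.0014,0,0.9,0,0.01],[-0.0022,0,0.0075,0,1.7,0,0.01],[-0.0025,0,0.0075,0,1.6,0,0.01],[-0.0028,0,0.0075,0,1.7,0,0.01],[0,0,0,0,0,0,0.01]]' | egrep 'pos|force'; python3 -m pendant '[[-0.007,0,-0.0047,0,3.7,0,0.01],[-0.007,0,-0.0048,0,3.7,0,0.01],[-0.007,0,-0.0047,0,3.7,0,0.01],[-0.007,0,-0.0048,0,3.7,0,0.01],[-0.007,0,-0.0047,0,3.8,0,0.01],[-0.007,0,-0.0048,0,3.8,0,0.01],[-0.007,0,-0.0047,0,3.8,0,0.01],[-0.007,0,-0.0048,0,3.8,0,0.01],[0,0,0,0,0,0,0.01],[0,0,0,0,0,0,0.01],[0,0,0,0,0,0,0.01],[0,0,0,0,0,0,0.01]]' | egrep 'pos|force|rot'; python3 -m pendant '[[0,0,0,0,0,0,0.01],[0,0,0,0,0,0,0.01],[0,0,-0.01,0,0,0,0.01],[0.0195,0,-0.0085,0,-3.8,0,0.01],[0.0185,0,-0.0093,0,-3.7,0,0.01],[0.0175,0,-0.01,0,-3.8,0,0.01],[0.0165,0,-0.011,0,-3.7,0,0.01],[0,0,-0.03,0,0,0,0.01],[0,0,-0.03,0,0,0,0.01],[0,0,0,0,0,0,0.01]]' | egrep 'pos|force'
python3 - <<'E'
from plan import *
st(); s=arm.read_state(); print("lip",s["position"]+R.from_quat(s["ee_rot"]).apply(LIP))
b=cam("side"); a=cam("top")
ims=[cv2.resize(d["image"][y:y+170,x:x+150,::-1],None,fx=2.6,fy=2.6,interpolation=cv2.INTER_CUBIC) for d,x,y in((a,290,150),(b,225,220))]
cv2.imwrite("pics/b4.png",np.hstack(ims))
E
```

```text
position: [480.5, -178.6, 142.6]
contact_force: [-0.6, 0.0, -2.1]
grasp_force: 59.9
position: [541.9, -173.1, 169.6]
ee_rot: [-0.045, 0.966, -0.012, -0.255]
contact_force: [-0.9, -1.5, -1.4]
grasp_force: 60.3
position: [515.1, -176.4, 306.1]
contact_force: [0.9, -0.9, -1.4]
grasp_force: 60.4
t 15.1 p [ 515.1 -176.4  306.1] Rz [[-0.966, -0.095, -0.242], [-0.091, 0.995, -0.026], [0.243, -0.003, -0.97]] F [ 0.9 -0.9 -1.4] w 23.3 g 60.4 j [-0.02  0.33  0.01  0.03 -1.5  -1.47]
lip [ 563.16729937 -172.18997299  186.1967939 ]
```

View pics/b4.png

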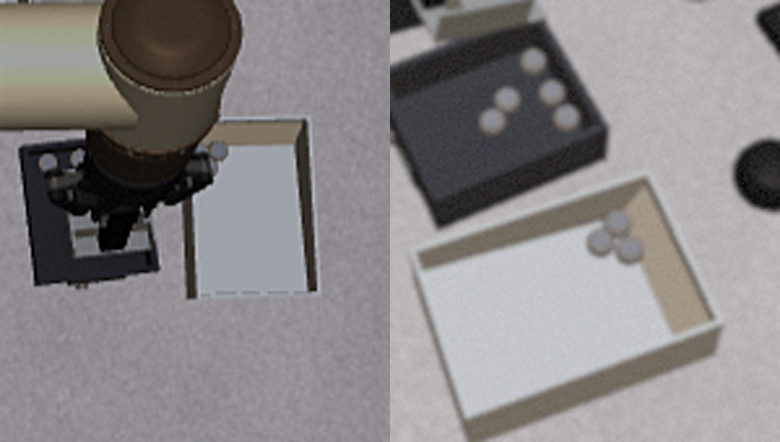

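Five balls lie in the well. Three remain in the left corner of the bin, at about (617,222), (600,240) and (629,249) in the right panel.

```bash
python3 - <<'E'
from plan import *
b=cam("side")
for u,v in[(617,222),(600,240),(629,249)]: print(onz(b,(225+(u-390)/2.6,220+v/2.6),19).round(1))
e=plan([lip([540,-326,170],-0.1,9,35,5),lip([549,-326,40],-0.1,9,35),lip([549,-326,13],-0.1,9,10)])
E
```

```text
[ 595.9 -295.6   19. ]
[ 577.9 -305.2   19. ]
[ 595.9 -319.6   19. ]
-> [ 481.3 -325.9  285.1]
   1 x [0.0081, -0.0294, 0.0051, -0.2, -1.1, 1.1]
   1 x [0.0075, -0.0296, 0.0049, -0.2, -1.2, 1.1]
   1 x [0.007, -0.0297, 0.0047, -0.2, -1.1, 1.0]
   1 x [0.0065, -0.0298, 0.0045, -0.3, -1.2, 1.1]
   1 x [0.006, -0.0298, 0.0042, -0.2, -1.1, 1.1]
-> [ 490.3 -325.9  155.1]
   1 x [-0.0073, -0.0, 0.0317, 0.0, -0.0, -0.0]
   1 x [-0.0073, -0.0, 0.0318, 0.0, -0.0, -0.0]
   1 x [-0.0073, -0.0001, 0.0317, 0.0, -0.0, -0.0]
   1 x [-0.0073, 0.0, 0.0318, 0.0, -0.0, -0.0]
-> [ 490.3 -325.9  128.1]
   1 x [-0.0014, -0.0, 0.0089, 0.0, -0.0, -0.0]
   1 x [-0.0015, -0.0, 0.0089, 0.0, -0.0, -0.0]
   1 x [-0.0014, -0.0, 0.0089, 0.0, -0.0, -0.0]
```

```bash
python3 -m pendant '[[0.008,-0.0294,0.005,-0.2,-1.1,1.1,0.01],[0.0075,-0.0296,0.005,-0.2,-1.2,1.1,0.01],[0.007,-0.0297,0.0047,-0.2,-1.1,1,0.01],[0.0065,-0.0298,0.0045,-0.3,-1.2,1.1,0.01],[0.006,-0.029,0.0042,-0.2,-1.1,1.1,0.01],[0,0,0,0,0,0,0.01],[-0.0073,0,0.0317,0,0,0,0.01],[-0.0073,0,0.0317,0,0,0,0.01],[-0.0073,0,0.0317,0,0,0,0.01],[-0.0073,0,0.0317,0,0,0,0.01],[0,0,0,0,0,0,0.01],[0,0,0,0,0,0,0.01]]' | egrep 'pos|force'
python3 - <<'E'
from plan import *
st(); s=arm.read_state(); print("lip",s["position"]+R.from_quat(s["ee_rot"]).apply(LIP))
e=plan([lip([549,-325.2,13],-0.1,9,10)])
E
```

```text
position: [490.2, -324.8, 154.2]
contact_force: [0.5, -0.9, -1.3]
grasp_force: 60.4
t 16.4 p [ 490.2 -324.8  154.2] Rz [[-0.987, 0.001, -0.16], [0.001, 1.0, 0.001], [0.16, 0.001, -0.987]] F [ 0.5 -0.9 -1.3] w 23.4 g 60.4 j [-0.29  0.47 -0.15  0.05 -1.1  -1.31]
lip [ 548.44544182 -324.79466331   38.83139933]
-> [ 490.3 -325.1  128.1]
   1 x [-0.0014, -0.0001, 0.0086, 0.0, -0.1, 0.0]
   1 x [-0.0014, -0.0001, 0.0085, 0.0, -0.0, 0.0]
   1 x [-0.0015, -0.0001, 0.0086, 0.1, -0.1, 0.0]
```

```bash
python3 -m pendant '[[-0.0014,-0.0001,0.0086,0,0,0,0.01],[-0.0014,-0.0001,0.0086,0,0,0,0.01],[-0.0014,-0.0001,0.0086,0,0,0,0.01],[0,0,0.001,0,0,0,0.01],[0,0,0,0,0,0,0.01]]' | egrep 'pos|force';  python3 -m pendant '[[-0.007,0,-0.0006,0,0,0,0.01],[-0.007,0,-0.0003,0,0,0,0.01],[-0.007,0,-0.0003,0,0,0,0.01],[-0.007,0,-0.0003,0,0,0,0.01]]' | egrep 'pos|force';  python3 -m pendant '[[-0.006,0,-0.0003,0,0,0,0.01],[-0.006,0,-0.0002,0,0,0,0.01],[-0.004,0,-0.0002,0,0,0,0.01],[-0.004,0,-0.0001,0,0,0,0.01],[0,0,0,0,0,0,0.01]]' | egrep 'pos|force'
python3 - <<'E'
from plan import *
s=arm.read_state(); print("lip",s["position"]+R.from_quat(s["ee_rot"]).apply(LIP))
E
```

```text
position: [490.8, -325.6, 128.4]
contact_force: [0.1, -0.1, -1.5]
grasp_force: 60.5
position: [519.5, -325.7, 125.5]
contact_force: [0.3, 0.1, -2.2]
grasp_force: 60.4
position: [539.6, -325.8, 123.2]
contact_force: [0.3, -0.3, -2.2]
grasp_force: 60.3
lip [ 598.53106183 -325.95337846    8.25374707]
```

```bash
python3 -m pendant '[[0.004,0,0.0004,0,-3,0,0.01],[0.0037,0,0.0004,0,-3,0,0.01],[0.0036,0,0.0004,0,-3,0,0.01],[0.0033,0,0.0004,0,-3,0,0.01],[0.0032,0,0.0004,0,-3,0,0.01],[0.003,0,0.0004,0,-3,0,0.01],[0.0028,0,0.0004,0,-3,0,0.01],[0,0,0,0,0,0,0.01]]' | egrep 'pos|force'; python3 -m pendant '[[0,0,-0.009,0,-1.1,0,0.01],[0,0,-0.009,0,-1.1,0,0.01],[0,0,-0.009,0,-1.1,0,0.01],[-0.0005,0,-0.009,0,-1.1,0,0.01],[-0.001,0,-0.009,0,-1.1,0,0.01],[-0.001,0,-0.009,0,-1.1,0,0.01],[-0.001,0,-0.009,0,-1.1,0,0.01],[0,0,-0.015,0,0,0,0.01],[0,0,-0.02,0,0,0,0.01],[0,0,-0.01,0,0,0,0.01],[0,0,0,0,0,0,0.01],[0,0,0,0,0,0,0.01]]' | egrep 'pos|force'
python3 - <<'E'
from plan import *
st(); b=cam("side"); crop(b,"b5",235,230,375,400,3.5)
c,s=np.cos(np.deg2rad(5.34)),np.sin(np.deg2rad(5.34)); W=np.array([528.9,-174.2,0])
w=lambda x,y,z:W+[c*x-s*y,s*x+c*y,z]
e=plan([lip(w(0,0,150),5.34,-15,20,3),lip(w(27,0,75),5.34,-8,15,3)])
E
```

```text
position: [513.8, -325.6, 121.2]
contact_force: [0.2, -0.7, -2.5]
grasp_force: 60.3
position: [486.5, -325.4, 224.8]
contact_force: [-0.1, 0.1, -2.9]
grasp_force: 60.3
t 19.9 p [ 486.5 -325.4  224.8] Rz [[-0.941, 0.002, 0.337], [0.002, 1.0, -0.0], [-0.337, 0.0, -0.941]] F [-0.1  0.1 -2.9] w 23.5 g 60.3 j [-0.38  0.23 -0.27 -0.18 -0.75 -1.08]
-> [ 428.9 -183.5  231.3]
   1 x [0.0059, 0.0157, -0.0029, -0.2, 0.5, -0.6]
   1 x [0.0056, 0.0158, -0.0029, -0.2, 0.5, -0.6]
   1 x [0.0056, 0.0159, -0.0027, -0.1, 0.6, -0.5]
   1 x [0.0054, 0.0159, -0.0026, -0.2, 0.5, -0.6]
   1 x [0.0052, 0.016, -0.0025, -0.2, 0.5, -0.6]
   1 x [0.0051, 0.016, -0.0024, -0.2, 0.5, -0.6]
   1 x [0.0049, 0.0162, -0.0023, -0.1, 0.5, -0.6]
   1 x [0.0048, 0.0162, -0.0021, -0.2, 0.5, -0.5]
   1 x [0.0046, 0.0162, -0.0021, -0.2, 0.6, -0.6]
-> [ 466.4 -180.   167.9]
   1 x [-0.0033, 0.0, 0.0117, 0.0, 1.2, -0.0]
   1 x [-0.0035, 0.0, 0.0117, 0.0, 1.1, -0.0]
   1 x [-0.0038, 0.0, 0.0116, 0.0, 1.2, -0.0]
   1 x [-0.0041, 0.0, 0.0116, 0.0, 1.1, -0.0]
   1 x [-0.0043, 0.0, 0.0116, 0.0, 1.2, -0.0]
   1 x [-0.0046, 0.0, 0.0115, 0.0, 1.2, -0.0]
```

View pics/b5.png

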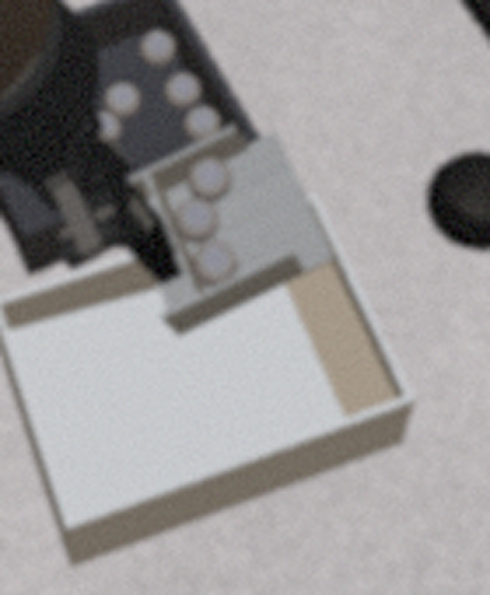

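All three are aboard. Dumping the same way, with the lip above the earlier balls.

```bash
python3 -m pendant '[[0.0059,0.0157,-0.003,-0.2,0.5,-0.6,0.01],[0.0056,0.0158,-0.003,-0.2,0.5,-0.6,0.01],[0.0056,0.0159,-0.0027,-0.1,0.6,-0.5,0.01],[0.0054,0.0159,-0.0026,-0.2,0.5,-0.6,0.01],[0.0052,0.016,-0.0025,-0.2,0.5,-0.6,0.01],[0.005,0.016,-0.0024,-0.2,0.5,-0.6,0.01],[0.005,0.016,-0.0023,-0.1,0.5,-0.6,0.01],[0.0048,0.0162,-0.0021,-0.2,0.5,-0.5,0.01],[0.0046,0.0162,-0.0021,-0.2,0.6,-0.6,0.01],[0,0,0,0,0,0,0.01]]' | egrep 'pos|force'; python3 -m pendant '[[-0.0033,0,0.0117,0,1.2,0,0.01],[-0.0035,0,0.0117,0,1.1,0,0.01],[-0.0038,0,0.0116,0,1.2,0,0.01],[-0.004,0,0.0116,0,1.1,0,0.01],[-0.0043,0,0.0116,0,1.2,0,0.01],[-0.0046,0,0.0115,0,1.2,0,0.01],[0,0,0,0,0,0,0.01]]' | egrep 'pos|force'
python3 - <<'E'
from plan import *
st(); s=arm.read_state(); print("lip",s["position"]+R.from_quat(s["ee_rot"]).apply(LIP))
c,s=np.cos(np.deg2rad(5.34)),np.sin(np.deg2rad(5.34)); W=np.array([528.9,-174.2,0])
w=lambda x,y,z:W+[c*x-s*y,s*x+c*y,z]
e=plan([lip(w(27,0,39),5.34,0,10,3),lip(w(27,0,39),5.34,30,15,4)])
plan([lip(w(10,0,110),5.34,15,30,4)],start=e)
E
```

```text
position: [428.0, -182.4, 231.6]
contact_force: [0.2, -0.6, -3.3]
grasp_force: 60.5
position: [467.2, -180.5, 166.4]
contact_force: [-0.5, 0.6, -1.9]
grasp_force: 60.4
t 21.6 p [ 467.2 -180.5  166.4] Rz [[-0.987, -0.093, 0.135], [-0.092, 0.996, 0.012], [-0.135, -0.0, -0.991]] F [-0.5  0.6 -1.9] w 23.2 g 60.4 j [-0.06  0.22 -0.49 -0.03 -0.74 -1.4 ]
lip [ 556.2172599  -172.24105428   73.17905867]
-> [ 480.1 -178.8  143.5]
   1 x [-0.0023, 0.0001, 0.0059, -0.0, 1.9, -0.0]
   1 x [-0.0027, 0.0002, 0.006, -0.0, 2.0, -0.0]
   1 x [-0.0029, 0.0001, 0.006, -0.0, 1.9, -0.0]
   1 x [-0.0032, 0.0002, 0.006, -0.0, 2.0, -0.0]
-> [ 542.3 -172.9  167.5]
   1 x [-0.007, -0.0, -0.0047, -0.0, 3.7, -0.0]
   1 x [-0.007, -0.0, -0.0048, -0.0, 3.8, -0.0]
   1 x [-0.007, -0.0, -0.0047, -0.0, 3.7, -0.0]
   1 x [-0.007, -0.0, -0.0048, -0.0, 3.8, -0.0]
   1 x [-0.007, -0.0, -0.0047, -0.0, 3.7, -0.0]
   1 x [-0.007, -0.0, -0.0047, -0.0, 3.8, -0.0]
   1 x [-0.007, -0.0, -0.0048, -0.0, 3.7, -0.0]
   1 x [-0.007, -0.0, -0.0047, -0.0, 3.8, -0.0]
-> [ 492.7 -177.6  230.6]
   1 x [0.0192, -0.0, -0.0081, -0.0, -3.8, -0.0]
   1 x [0.0184, -0.0, -0.0088, -0.0, -3.7, -0.0]
   1 x [0.0174, -0.0, -0.0096, -0.0, -3.8, -0.0]
   1 x [0.0164, -0.0, -0.0103, -0.0, -3.7, -0.0]
```

```bash
python3 -m pendant '[[-0.0024,0.0001,0.006,0,1.9,0,0.01],[-0.0027,0.0002,0.006,0,2,0,0.01],[-0.003,0.0001,0.006,0,1.9,0,0.01],[-0.0032,0.0001,0.006,0,2,0,0.01],[0,0,0,0,0,0,0.01]]' | egrep 'pos|force'; python3 -m pendant '[[-0.007,0,-0.0047,0,3.7,0,0.01],[-0.007,0,-0.0048,0,3.7,0,0.01],[-0.007,0,-0.0047,0,3.7,0,0.01],[-0.007,0,-0.0048,0,3.7,0,0.01],[-0.007,0,-0.0047,0,3.8,0,0.01],[-0.007,0,-0.0048,0,3.8,0,0.01],[-0.007,0,-0.0047,0,3.8,0,0.01],[-0.007,0,-0.0048,0,3.8,0,0.01],[0,0,0,0,0,0,0.01],[0,0,0,0,0,0,0.01],[0,0,0,0,0,0,0.01],[0,0,0,0,0,0,0.01]]' | egrep 'pos|force|rot'; python3 -m pendant '[[0,0,0,0,0,0,0.01],[0,0,0,0,0,0,0.01],[0,0,-0.01,0,0,0,0.01],[0.0195,0,-0.0085,0,-3.8,0,0.01],[0.0185,0,-0.0093,0,-3.7,0,0.01],[0.0175,0,-0.01,0,-3.8,0,0.01],[0.0165,0,-0.011,0,-3.7,0,0.01],[0,0,-0.03,0,0,0,0.01],[0,0,-0.03,0,0,0,0.01],[0,0,0,0,0,0,0.01]]' | egrep 'pos|force'
python3 - <<'E'
from plan import *
st()
# mat pose back: recorded grasp (461,2.6,106.6) yaw -9.4
Q=Rt(82)
e=plan([([466,-1,250],Q,30,5),([466,-1,125],Q,30,5)])
E
```

```text
position: [480.9, -178.7, 144.8]
contact_force: [-0.3, 0.1, -3.3]
grasp_force: 60.5
position: [541.5, -173.2, 171.0]
ee_rot: [-0.045, 0.966, -0.012, -0.256]
contact_force: [-0.0, 0.1, -1.9]
grasp_force: 60.6
position: [514.8, -176.4, 307.5]
contact_force: [-0.0, 0.3, -1.9]
grasp_force: 60.7
t 24.3 p [ 514.8 -176.4  307.5] Rz [[-0.965, -0.094, -0.244], [-0.09, 0.996, -0.027], [0.245, -0.004, -0.969]] F [-0.   0.3 -1.9] w 23.4 g 60.7 j [-0.02  0.33  0.02  0.03 -1.51 -1.47]
-> [466.  -1. 250.]
   1 x [0.0025, 0.0256, 0.009, -0.3, -2.0, 1.9]
   1 x [0.0036, 0.0255, 0.009, -0.2, -2.0, 1.9]
   1 x [0.0048, 0.0253, 0.0089, -0.3, -2.0, 1.9]
   1 x [0.0059, 0.0251, 0.0089, -0.3, -2.1, 1.9]
   1 x [0.0071, 0.0248, 0.0088, -0.3, -2.0, 1.9]
   1 x [0.0082, 0.0245, 0.0087, -0.2, -2.0, 1.9]
   1 x [0.0093, 0.0242, 0.0084, -0.3, -2.0, 1.9]
-> [466.  -1. 125.]
   5 x [0.0, 0.0, 0.025, 0.0, 0.0, -0.0]
```

```bash
python3 -m pendant '[[0.0025,0.0256,0.009,-0.3,-2,1.9,0.01],[0.0036,0.0255,0.009,-0.3,-2,1.9,0.01],[0.0048,0.0253,0.009,-0.3,-2,1.9,0.01],[0.006,0.025,0.009,-0.3,-2,1.9,0.01],[0.007,0.0248,0.0088,-0.3,-2,1.9,0.01],[0.0082,0.0245,0.0087,-0.2,-2,1.9,0.01],[0.0093,0.0242,0.0084,-0.3,-2,1.9,0.01],[0,0,0,0,0,0,0.01],[0,0,0,0,0,0,0.01]]' | egrep 'pos|force'
python3 - <<'E'
from plan import *
st(); plan([([466,-1,118],Rt(82),25,5)])
b=cam("side"); a=cam("top")
ims=[cv2.resize(d["image"][y:y+170,x:x+150,::-1],None,fx=2.6,fy=2.6,interpolation=cv2.INTER_CUBIC) for d,x,y in((a,290,150),(b,165,150))]
cv2.imwrite("pics/b6.png",np.hstack(ims))
E
```

```text
position: [462.9, -0.0, 245.7]
contact_force: [0.3, -0.1, -1.1]
grasp_force: 60.6
t 25.2 p [462.9  -0.  245.7] Rz [[-0.99, 0.139, -0.013], [0.139, 0.99, 0.004], [0.013, 0.002, -1.0]] F [ 0.3 -0.1 -1.1] w 23.9 g 60.6 j [ 0.35  0.12 -0.38 -0.01 -1.08 -2.05]
-> [466.  -1. 118.]
   1 x [-0.0008, -0.0001, 0.0213, 0.0, -0.1, 0.0]
   1 x [-0.0008, -0.0002, 0.0213, 0.0, -0.2, 0.0]
   1 x [-0.0007, -0.0001, 0.0212, 0.1, -0.1, 0.0]
   1 x [-0.0007, -0.0001, 0.0213, -0.0, -0.1, 0.0]
   1 x [-0.0006, -0.0001, 0.0213, -0.0, -0.1, 0.0]
   1 x [-0.0006, -0.0001, 0.0213, 0.0, -0.2, 0.0]
```

View pics/b6.png

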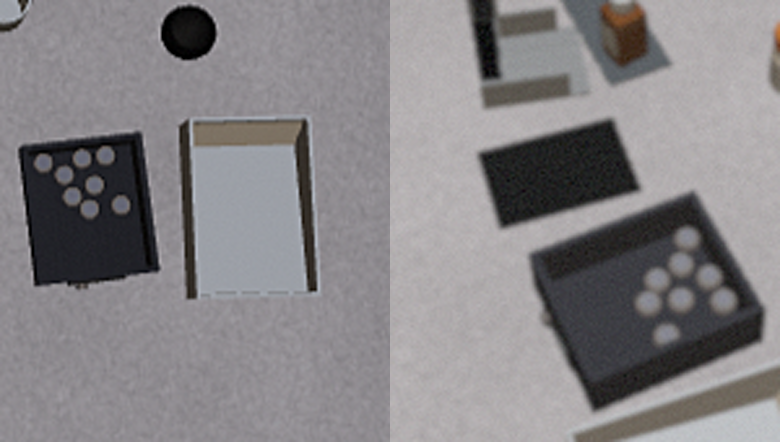

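All eight balls are in the well and the bin is empty. Setting the scoop down on the mat.

```bash
python3 -m pendant '[[-0.0008,0,0.0213,0,-0.1,0,0.01],[-0.0008,0,0.0213,0,-0.2,0,0.01],[-0.0007,0,0.0213,0,-0.1,0,0.01],[-0.0007,0,0.0213,0,-0.1,0,0.01],[-0.0006,0,0.0213,0,-0.1,0,0.01],[-0.0006,0,0.021,0,-0.1,0,0.01],[0,0,0,0,0,0,0.01]]' | egrep 'pos|force'; python3 -m pendant '[[0,0,0.004,0,0,0,0.01],[0,0,0.003,0,0,0,0.01],[0,0,0,0,0,0,0.01]]' | egrep 'pos|force|rot'; python3 -m pendant '[[0,0,0.001,0,0,0,0.01],[0,0,0,0,0,0,0.01]]' | egrep 'pos|force|rot'; python3 -m pendant '[[0,0,0.001,0,0,0,0.01],[0,0,0,0,0,0,0.01]]' | egrep 'pos|force|rot'
```

```text
position: [465.2, -1.7, 115.6]
contact_force: [0.2, 0.7, -1.9]
grasp_force: 60.5
position: [467.0, -0.4, 111.6]
ee_rot: [0.071, 0.997, 0.001, 0.0]
contact_force: [-0.2, 0.4, -1.0]
grasp_force: 60.5
position: [466.8, -0.3, 110.5]
ee_rot: [0.071, 0.998, 0.001, 0.0]
contact_force: [-0.1, 0.3, -2.1]
grasp_force: 60.5
position: [466.5, -0.3, 109.1]
ee_rot: [0.07, 0.998, 0.001, -0.0]
contact_force: [0.2, -0.1, -1.8]
grasp_force: 60.5
```

```bash
for i in a; do python3 -m pendant '[[0,0,0.001,0,0,0,0.01],[0,0,0,0,0,0,0.01]]' | egrep 'pos|contact'; python3 -m pendant '[[0,0,0.001,0,0,0,0.01],[0,0,0,0,0,0,0.01]]' | egrep 'pos|contact'; done
```

```text
position: [466.5, -0.4, 107.9]
contact_force: [-0.9, 0.2, -2.1]
position: [466.6, -0.3, 107.7]
contact_force: [-2.2, 0.6, 3.9]
```

```bash
python3 -m pendant '[[0,0,0.0005,0,0,0,0.01],[0,0,0,0,0,0,0.06],[0,0,0,0,0,0,0.06],[0,0,0,0,0,0,0.06],[0,0,0,0,0,0,0.06],[0,0,0,0,0,0,0.06],[0,0,-0.02,0,0,0,0.06],[0,0,-0.03,0,0,0,0.06],[0,0,-0.04,0,0,0,0.06],[0,0,-0.05,0,0,0,0.06],[0,0,-0.05,0,0,0,0.06],[0,0,0,0,0,0,0.06]]'
cat > bt.py <<'E'
from plan import *
def amber(d,tag):
    hsv=cv2.cvtColor(d["image"],cv2.COLOR_RGB2HSV); m=((hsv[...,0]<22)&(hsv[...,1]>130)&(hsv[...,2]>50)).astype(np.uint8)
    n,l,s,c=cv2.connectedComponentsWithStats(m)
    for i in range(1,n):
        if s[i,4]>25:
            r=cv2.minAreaRect(np.argwhere(l==i)[:,::-1].astype(np.float32)); print(tag,"area",s[i,4],"c",c[i].round(1),"rect",np.round(cv2.boxPoints(r),1).tolist(), "onz34",[onz(d,p,34)[:2].round(0).tolist() for p in cv2.boxPoints(r)])
if __name__=="__main__":
    st(); amber(cam("top"),"T"); amber(cam("side"),"S")
E
python3 bt.py
```

```text
clock: 28.3
position: [470.0, -0.5, 304.1]
ee_rot: [0.07, 0.998, 0.003, 0.008]
contact_force: [-0.4, 0.0, -0.7]
gripper_width: 60.1
grasp_force: 0.0
t 28.3 p [470.   -0.5 304.1] Rz [[-0.99, 0.14, 0.016], [0.14, 0.99, 0.005], [-0.015, 0.007, -1.0]] F [-0.4  0.  -0.7] w 60.1 g 0.0 j [ 0.35  0.07 -0.28  0.   -1.2  -2.06]
T area 149 c [251.3 154.4] rect [[245.0, 148.0], [258.0, 148.0], [258.0, 161.0], [245.0, 161.0]] onz34 [[768.0, 42.0], [767.0, 5.0], [729.0, 6.0], [730.0, 42.0]]
T area 58 c [221.9 205.9] rect [[212.8000030517578, 200.3000030517578], [224.1999969482422, 197.10000610351562], [227.5, 208.60000610351562], [216.10000610351562, 211.8000030517578]] onz34 [[619.0, 134.0], [627.0, 102.0], [595.0, 93.0], [586.0, 125.0]]
T area 65 c [165.8 210.2] rect [[156.60000610351562, 204.3000030517578], [168.10000610351562, 201.8000030517578], [170.6999969482422, 213.60000610351562], [159.3000030517578, 216.1999969482422]] onz34 [[610.0, 292.0], [617.0, 260.0], [583.0, 252.0], [577.0, 284.0]]
T area 50 c [148.  253.5] rect [[142.3000030517578, 255.89999389648438], [149.1999969482422, 247.19
[... 529 characters left out ...]
 [[586.0, 307.0], [619.0, 313.0], [614.0, 230.0], [583.0, 224.0]]
S area 93 c [183.6 136.4] rect [[177.0, 133.39999389648438], [189.89999389648438, 128.6999969482422], [193.60000610351562, 139.0], [180.6999969482422, 143.6999969482422]] onz34 [[447.0, 276.0], [483.0, 283.0], [483.0, 241.0], [448.0, 235.0]]
S area 160 c [255.6 161.5] rect [[246.1999969482422, 152.60000610351562], [258.8999938964844, 148.10000610351562], [266.29998779296875, 169.0], [253.5, 173.5]] onz34 [[596.0, 147.0], [632.0, 152.0], [626.0, 76.0], [592.0, 73.0]]
S area 161 c [320.2 163.8] rect [[314.0, 157.0], [327.0, 157.0], [327.0, 170.0], [314.0, 170.0]] onz34 [[752.0, 75.0], [783.0, 64.0], [765.0, 23.0], [735.0, 34.0]]
```

Scoop released. Planning the bottle grasp: tool tilted 45° toward the foot, then a 90° turn to stand the bottle up.

```bash
cat > bo.py <<'E'
from plan import *
foot=np.array([456.8,263.5,17]); az=76.1
a=np.array([np.cos(np.deg2rad(az)),np.sin(np.deg2rad(az)),0])
Q0=Rt(az+90,45); G=np.array([0,0,6.])
g0=foot+45*a+[0,0,8]; tcp0=g0-Q0.apply(G)
F=Q0.inv().apply(foot-tcp0)
E
python3 - <<'E'
from bo import *
up=np.array([0,0,1])
e=plan([(tcp0+[0,0,200],Rt(166.1,0),40,6)])
e=plan([(tcp0+[0,0,160],Q0,35,6,[0,0,6])],start=e); plan([(tcp0+[0,0,40],Q0,35,6)],start=e)
E
```

```text
-> [468.6 311.3 229.2]
   1 x [0.003, 0.0221, 0.005, 0.0, 0.0, -6.0]
   1 x [0.0007, 0.0222, 0.005, 0.0, 0.0, -6.0]
   1 x [-0.0016, 0.0222, 0.0049, 0.0, 0.1, -6.0]
   1 x [-0.004, 0.0219, 0.005, 0.0, -0.0, -6.1]
   1 x [-0.0062, 0.0214, 0.005, 0.0, 0.0, -6.0]
   1 x [-0.0085, 0.0206, 0.0049, 0.0, 0.0, -6.0]
   1 x [-0.0106, 0.0196, 0.005, 0.1, 0.1, -6.0]
   1 x [-0.0125, 0.0184, 0.0049, -0.0, -0.0, -6.0]
   1 x [-0.0144, 0.017, 0.0049, -0.0, -0.0, -6.0]
   1 x [-0.0161, 0.0154, 0.005, -0.0, 0.0, -6.0]
   1 x [-0.0177, 0.0136, 0.0049, -0.0, 0.0, -6.1]
   1 x [-0.019, 0.0116, 0.0049, -0.0, 0.1, -6.0]
   1 x [-0.0201, 0.0097, 0.0049, 0.0, -0.0, -6.0]
   1 x [-0.021, 0.0074, 0.0049, 0.0, -0.0, -6.0]
-> [468.6 311.3 189.2]
   1 x [-0.0001, 0.0, 0.0048, 0.0, 5.6, 0.0]
   1 x [-0.0005, 0.0, 0.0048, 0.0, 5.6, 0.0]
   1 x [-0.001, 0.0, 0.0049, 0.0, 5.7, 0.0]
   1 x [-0.0014, 0.0, 0.0047, 0.0, 5.6, 0.0]
   1 x [-0.002, 0.0, 0.0047, 0.0, 5.6, 0.0]
   1 x [-0.0023, 0.0, 0.0045, 0.0, 5.6, 0.0]
   1 x [-0.0028, 0.0, 0.0043, 0.0, 5.7, 0.0]
   1 x [-0.0032, 0.0, 0.004, 0.0, 5.6, 0.0]
-> [468.6 311.3  69.2]
   2 x [-0.0212, -0.0, 0.0212, 0.0, -0.0, 0.0]
   1 x [-0.0213, -0.0, 0.0213, 0.0, -0.0, 0.0]
   1 x [-0.0212, -0.0, 0.0212, 0.0, -0.0, 0.0]
```

```bash
python3 -m pendant '[[0.003,0.022,0.005,0,0,-6,0.06],[0.0007,0.022,0.005,0,0,-6,0.06],[-0.0016,0.022,0.005,0,0,-6,0.06],[-0.004,0.022,0.005,0,0,-6,0.06],[-0.0062,0.0214,0.005,0,0,-6,0.06],[-0.0085,0.0206,0.005,0,0,-6,0.06],[-0.0106,0.0196,0.005,0,0,-6,0.06],[-0.0125,0.0184,0.005,0,0,-6,0.06],[-0.0144,0.017,0.005,0,0,-6,0.06],[-0.016,0.0154,0.005,0,0,-6,0.06],[-0.0177,0.0136,0.005,0,0,-6,0.06],[-0.019,0.0116,0.005,0,0,-6,0.06]]' | egrep 'pos'; python3 -m pendant '[[-0.02,0.0097,0.005,0,0,-6,0.06],[-0.021,0.0074,0.005,0,0,-6,0.06],[0,0,0.0048,0,5.6,0,0.06],[-0.0005,0,0.0048,0,5.6,0,0.06],[-0.001,0,0.0048,0,5.6,0,0.06],[-0.0015,0,0.0047,0,5.6,0,0.06],[-0.002,0,0.0047,0,5.6,0,0.06],[-0.0023,0,0.0045,0,5.6,0,0.06],[-0.0028,0,0.0043,0,5.7,0,0.06],[-0.0032,0,0.004,0,5.6,0,0.06],[0,0,0,0,0,0,0.06]]' | egrep 'pos'
python3 - <<'E'
from bo import *
import bt
st(); bt.amber(cam("side"),"S"); bt.amber(cam("top"),"T")
plan([(tcp0+[0,0,60],Q0,35,6)])
E
```

```text
position: [467.5, 266.3, 234.8]
position: [467.5, 310.4, 182.3]
t 30.7 p [467.5 310.4 182.3] Rz [[-0.167, -0.97, -0.176], [-0.683, 0.243, -0.689], [0.711, 0.005, -0.703]] F [-0.3 -0.5 -0.7] w 60.1 g 0.0 j [ 0.99  0.66 -0.01  0.24 -1.66 -1.3 ]
S area 26 c [85.5 64.4] rect [[80.0, 65.0], [90.0, 61.0], [91.19999694824219, 63.900001525878906], [81.19999694824219, 67.9000015258789]] onz34 [[237.0, 671.0], [267.0, 681.0], [269.0, 665.0], [239.0, 654.0]]
S area 151 c [233.9 123.1] rect [[225.1999969482422, 114.19999694824219], [237.3000030517578, 111.69999694824219], [241.5, 132.3000030517578], [229.3000030517578, 134.6999969482422]] onz34 [[587.0, 307.0], [621.0, 306.0], [607.0, 223.0], [575.0, 225.0]]
S area 90 c [183.6 136.8] rect [[177.8000030517578, 133.0], [189.0, 131.89999389648438], [189.89999389648438, 141.1999969482422], [178.6999969482422, 142.3000030517578]] onz34 [[449.0, 277.0], [478.0, 271.0], [472.0, 236.0], [444.0, 242.0]]
S area 165 c [255.7 161.5] rect [[246.6999969482422, 152.0], [260.70001220703125, 150.89999389648438], [262.5, 172.39999389648438], [248.5, 173.5]] onz34
[... 851 characters left out ...]
 [617.0, 260.0], [583.0, 251.0], [575.0, 284.0]]
T area 72 c [147.9 255.2] rect [[142.1999969482422, 258.6000061035156], [147.60000610351562, 247.8000030517578], [154.0, 251.0], [148.60000610351562, 261.79998779296875]] onz34 [[459.0, 330.0], [489.0, 315.0], [480.0, 297.0], [450.0, 312.0]]
T area 61 c [162.9 258.6] rect [[153.39999389648438, 262.6000061035156], [156.1999969482422, 251.3000030517578], [167.0, 254.0], [164.1999969482422, 265.29998779296875]] onz34 [[448.0, 299.0], [479.0, 291.0], [471.0, 261.0], [440.0, 269.0]]
-> [468.6 311.3  89.2]
   1 x [-0.0229, -0.0001, 0.0226, 0.1, 0.0, -0.0]
   1 x [-0.023, -0.0001, 0.0225, 0.0, 0.1, -0.0]
   1 x [-0.0229, -0.0, 0.0226, 0.1, 0.0, -0.0]
```

Reachable, and the bottle is unmoved. Descending and grasping.

```bash
python3 -m pendant '[[-0.023,0,0.0225,0.1,0,0,0.06],[-0.023,0,0.0225,0,0,0,0.06],[-0.023,0,0.0225,0.1,0,0,0.06],[-0.014,0,0.014,0,0,0,0.06],[-0.01,0,0.01,0,0,0,0.06],[0,0,0,0,0,0,0.06]]'
python3 - <<'E'
from bo import *
st(); plan([(tcp0,Q0,12,6)])
E
```

```text
clock: 31.4
position: [468.8, 311.4, 56.3]
ee_rot: [-0.569, 0.729, -0.235, -0.3]
contact_force: [-0.8, -0.7, -0.2]
gripper_width: 60.1
grasp_force: 0.0
t 31.4 p [468.8 311.4  56.3] Rz [[-0.172, -0.97, -0.17], [-0.688, 0.242, -0.684], [0.705, -0.001, -0.709]] F [-0.8 -0.7 -0.2] w 60.1 g 0.0 j [ 0.99  0.8  -0.09  0.24 -1.44 -1.36]
-> [468.6 311.3  29.2]
   1 x [-0.0063, 0.0, 0.0064, 0.0, 0.1, -0.0]
   1 x [-0.0064, 0.0001, 0.0065, 0.0, 0.0, -0.1]
   1 x [-0.0063, 0.0, 0.0064, 0.0, 0.1, 0.0]
```

```bash
python3 -m pendant '[[-0.0064,0,0.0064,0,0.1,0,0.06],[-0.0064,0,0.0064,0,0,0,0.06],[-0.0063,0,0.0064,0,0.1,0,0.06],[0,0,0,0,0,0,0.06]]'; python3 -m pendant '[[0,0,0,0,0,0,0.02],[0,0,0,0,0,0,0.02],[0,0,0,0,0,0,0.02],[0,0,0,0,0,0,0.02],[0,0,0,0,0,0,0.02],[0,0,0,0,0,0,0.02]]'
```

```text
clock: 31.8
position: [468.8, 311.8, 28.8]
ee_rot: [-0.569, 0.728, -0.236, -0.302]
contact_force: [0.3, -0.6, 0.2]
gripper_width: 59.9
grasp_force: 0.0
clock: 32.4
position: [469.4, 312.6, 30.3]
ee_rot: [-0.569, 0.728, -0.236, -0.3]
contact_force: [-0.1, 1.3, 2.0]
gripper_width: 33.1
grasp_force: 59.9
```

```bash
cat >> bo.py <<'E'
F=Q0.inv().apply(foot-np.array([469.0,312.2,29.6])); F[1]=0
tgt=np.array([598.9,186.0,3]); Qf=Rt(95.5,-45); tcpf=tgt-Qf.apply(F)
E
python3 - <<'E'
from bo import *
print("F",F,"tcpf",tcpf)
s=arm.read_state(); p=s["position"]
e=plan([(p+[0,0,170],Q0,40,6)]); e=plan([(e[0],Rt(166.1,-45),30,6)],start=e)
plan([(tcpf+[0,0,80],Qf,30,6)],start=e)
E
```

```text
F [26.59052053  0.         44.40961142] tcpf [586.3580079  184.79234352  53.20467477]
-> [469.4 312.6 200.3]
   2 x [0.024, -0.0001, -0.0241, -0.0, 0.0, -0.0]
   1 x [0.024, -0.0, -0.024, -0.0, 0.1, -0.1]
   1 x [0.0241, -0.0001, -0.0241, -0.1, -0.0, 0.0]
   1 x [0.024, 0.0, -0.024, 0.0, -0.0, -0.0]
-> [469.5 312.6 200.3]
   15 x [0.0, 0.0, 0.0, 0.0, -6.0, -0.0]
-> [586.4 184.8 133.2]
   1 x [0.0096, -0.012, -0.0017, 4.2, -0.0, 4.2]
   1 x [0.0087, -0.0128, -0.0008, 4.1, -0.0, 4.1]
   1 x [0.0078, -0.0134, 0.0002, 4.2, -0.0, 4.2]
   1 x [0.0067, -0.0139, 0.0011, 4.1, -0.0, 4.1]
   1 x [0.0058, -0.0142, 0.0022, 4.2, -0.0, 4.2]
   1 x [0.0047, -0.0144, 0.0032, 4.2, -0.0, 4.2]
   1 x [0.0036, -0.0144, 0.0042, 4.1, -0.0, 4.1]
   1 x [0.0026, -0.0143, 0.0053, 4.2, -0.0, 4.2]
   1 x [0.0016, -0.0141, 0.0063, 4.1, -0.0, 4.1]
   1 x [0.0006, -0.0136, 0.0074, 4.2, -0.0, 4.2]
   1 x [-0.0004, -0.013, 0.0083, 4.1, -0.0, 4.1]
   1 x [-0.0013, -0.0124, 0.0092, 4.2, -0.0, 4.2]
```

```bash
python3 -m pendant '[[0.01,0,-0.01,0,0,0,0.02],[0.024,0,-0.024,0,0,0,0.02],[0.024,0,-0.024,0,0,0,0.02],[0.024,0,-0.024,0,0,0,0.02],[0.024,0,-0.024,0,0,0,0.02],[0.014,0,-0.014,0,0,0,0.02],[0,0,0,0,0,0,0.02],[0,0,0,0,-6,0,0.02],[0,0,0,0,-6,0,0.02],[0,0,0,0,-6,0,0.02],[0,0,0,0,-6,0,0.02],[0,0,0,0,-6,0,0.02]]'; python3 -m pendant '[[0,0,0,0,-6,0,0.02],[0,0,0,0,-6,0,0.02],[0,0,0,0,-6,0,0.02],[0,0,0,0,-6,0,0.02],[0,0,0,0,-6,0,0.02],[0,0,0,0,-6,0,0.02],[0,0,0,0,-6,0,0.02],[0,0,0,0,-6,0,0.02],[0,0,0,0,-6,0,0.02],[0,0,0,0,-6,0,0.02],[0,0,0,0,0,0,0.02]]'
python3 - <<'E'
from bo import *
st()
plan([(tcpf+[0,0,80],Qf,30,6)])
E
```

```text
clock: 33.6
position: [468.3, 311.8, 198.7]
ee_rot: [-0.611, 0.781, -0.08, -0.101]
contact_force: [-0.0, -0.9, -1.2]
gripper_width: 33.3
grasp_force: 59.7
clock: 34.7
position: [468.5, 309.6, 197.4]
ee_rot: [-0.566, 0.73, 0.236, 0.301]
contact_force: [0.6, -0.4, -1.1]
gripper_width: 33.5
grasp_force: 59.8
t 34.7 p [468.5 309.6 197.4] Rz [[-0.178, -0.969, 0.172], [-0.685, 0.247, 0.685], [-0.706, 0.004, -0.708]] F [ 0.6 -0.4 -1.1] w 33.5 g 59.8 j [ 0.5   0.23 -0.29 -0.94 -0.7  -0.11]
-> [586.4 184.8 133.2]
   1 x [0.0092, -0.0121, -0.0016, 4.1, -0.0, 4.1]
   1 x [0.0082, -0.0128, -0.0008, 4.2, -0.0, 4.2]
   1 x [0.0073, -0.0134, 0.0002, 4.1, -0.1, 4.1]
   1 x [0.0064, -0.0139, 0.0012, 4.2, 0.0, 4.1]
   1 x [0.0053, -0.0141, 0.0022, 4.1, 0.0, 4.1]
   1 x [0.0043, -0.0143, 0.0032, 4.2, 0.0, 4.2]
   1 x [0.0033, -0.0143, 0.0042, 4.1, -0.0, 4.1]
   1 x [0.0022, -0.0141, 0.0053, 4.2, -0.0, 4.1]
   1 x [0.0013, -0.0139, 0.0063, 4.1, -0.0, 4.1]
   1 x [0.0002, -0.0134, 0.0073, 4.2, -0.1, 4.2]
   1 x [-0.0007, -0.0128, 0.0083, 4.1, 0.0, 4.1]
   1 x [-0.0015, -0.0122, 0.0091, 4.1, 0.0, 4.1]
```

```bash
python3 -m pendant '[[0.0092,-0.012,-0.0016,4.1,0,4.1,0.02],[0.0082,-0.0128,-0.0008,4.2,0,4.2,0.02],[0.0073,-0.0134,0.0002,4.1,0,4.1,0.02],[0.0064,-0.0139,0.0012,4.2,0,4.1,0.02],[0.0053,-0.014,0.0022,4.1,0,4.1,0.02],[0.0043,-0.0143,0.0032,4.2,0,4.2,0.02],[0.0033,-0.0143,0.0042,4.1,0,4.1,0.02],[0.0022,-0.014,0.0053,4.2,0,4.1,0.02],[0.0013,-0.0139,0.0063,4.1,0,4.1,0.02],[0.0002,-0.0134,0.0073,4.2,0,4.2,0.02],[-0.0007,-0.0128,0.0083,4.1,0,4.1,0.02],[-0.0015,-0.0122,0.0091,4.1,0,4.1,0.02]]' >/dev/null; python3 -m pendant '[[0,0,0,0,0,0,0.02],[0,0,0,0,0,0,0.02]]' | egrep 'pos|force'
python3 - <<'E'
from bo import *
st()
plan([(tcpf+[0,0,8],Qf,18,6)])
d=cam("side"); crop(d,"c1",190,70,290,200,4); s=arm.read_state()
print("foot pred px",proj(d,s["position"]+R.from_quat(s["ee_rot"]).apply(F)),"cap",proj(d,s["position"]+R.from_quat(s["ee_rot"]).apply(F)+[0,0,80]))
E
```

```text
position: [586.7, 158.3, 94.5]
contact_force: [-0.6, -0.5, -1.1]
grasp_force: 61.1
t 36.1 p [586.7 158.3  94.5] Rz [[-0.667, -0.225, 0.71], [-0.094, 0.971, 0.22], [-0.739, 0.081, -0.669]] F [-0.6 -0.5 -1.1] w 33.1 g 61.1 j [ 0.1   0.39 -0.41 -1.94 -0.16  0.4 ]
-> [586.4 184.8  61.2]
   1 x [0.0074, 0.0077, 0.0093, 2.9, 0.9, 0.6]
   1 x [0.0074, 0.0081, 0.009, 2.9, 0.8, 0.7]
   1 x [0.0074, 0.0085, 0.0087, 2.9, 0.9, 0.6]
foot pred px [245.30136278 143.86995601] cap [243.48995814 119.63219776]
```

View pics/c1.png

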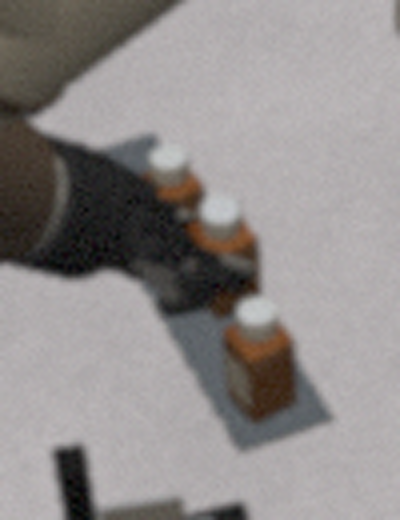

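The picture shows the bottle held between the two standing ones, at about (225,250). But joint 5 has run to its limit (-0.16), so I'll place with the tool coming in from another azimuth (45°).

```bash
cat >> bo.py <<'E'
tgt=np.array([598.2,193.0,3]); Qf=Rt(135,-45); tcpf=tgt-Qf.apply(F)
E
python3 - <<'E'
from bo import *
print(tcpf); p=arm.read_state()["position"]; Q=R.from_quat(arm.read_state()["ee_rot"])
e=plan([(p+[0,0,30],Q,15,3)])
e=plan([(tcpf+[0,0,80],Qf,15,4)],start=e)
E
```

```text
[589.29045456 184.09045456  53.20467477]
-> [586.9 159.  125.1]
   2 x [-0.0111, 0.0012, -0.01, 0.0, 0.0, 0.0]
-> [589.3 184.1 133.2]
   1 x [-0.0011, 0.0027, 0.0002, -2.2, 0.5, -2.8]
   1 x [-0.0012, 0.0027, 0.0003, -2.2, 0.4, -2.8]
   1 x [-0.0014, 0.0025, 0.0004, -2.3, 0.5, -2.8]
   1 x [-0.0015, 0.0025, 0.0005, -2.2, 0.4, -2.8]
   1 x [-0.0016, 0.0024, 0.0005, -2.2, 0.5, -2.8]
   1 x [-0.0018, 0.0023, 0.0007, -2.2, 0.5, -2.8]
   1 x [-0.0018, 0.0022, 0.0007, -2.3, 0.4, -2.8]
   1 x [-0.002, 0.002, 0.0008, -2.2, 0.5, -2.8]
   1 x [-0.0021, 0.002, 0.0008, -2.2, 0.4, -2.8]
```

```bash
python3 -m pendant '[[-0.011,0.0012,-0.01,0,0,0,0.02],[-0.011,0.0012,-0.01,0,0,0,0.02],[-0.0011,0.0027,0.0002,-2.2,0.5,-2.8,0.02],[-0.0012,0.0027,0.0003,-2.2,0.4,-2.8,0.02],[-0.0014,0.0025,0.0004,-2.3,0.5,-2.8,0.02],[-0.0015,0.0025,0.0005,-2.2,0.4,-2.8,0.02],[-0.0016,0.0024,0.0005,-2.2,0.5,-2.8,0.02],[-0.0018,0.0023,0.0007,-2.2,0.5,-2.8,0.02],[-0.0018,0.0022,0.0007,-2.3,0.4,-2.8,0.02],[-0.002,0.002,0.0008,-2.2,0.5,-2.8,0.02],[-0.002,0.002,0.0008,-2.2,0.4,-2.8,0.02],[0,0,0,0,0,0,0.02]]' | egrep 'pos|force'
python3 - <<'E'
from bo import *
st()
e=plan([(tcpf+[0,0,80],Qf,15,4)])
E
```

```text
position: [584.1, 184.0, 119.7]
contact_force: [-0.8, 0.1, -1.7]
grasp_force: 61.2
t 37.4 p [584.1 184.  119.7] Rz [[-0.481, -0.704, 0.523], [-0.492, 0.71, 0.504], [-0.726, -0.015, -0.688]] F [-0.8  0.1 -1.7] w 33.1 g 61.2 j [ 0.24  0.37 -0.31 -1.2  -0.41 -0.  ]
-> [589.3 184.1 133.2]
   1 x [-0.0124, -0.0038, -0.0065, -0.8, 1.5, 0.4]
```

```bash
python3 -m pendant '[[-0.006,-0.002,-0.003,-0.4,0.8,0.2,0.02],[-0.006,-0.002,-0.003,-0.4,0.7,0.2,0.02],[0,0,0,0,0,0,0.02],[0,0,0,0,0,0,0.02]]' | egrep 'pos|force'
python3 - <<'E'
from bo import *
st()
e=plan([(tcpf+[0,0,10],Qf,15,4)])
E
```

```text
position: [588.7, 184.0, 131.3]
contact_force: [-0.4, 0.6, -0.8]
grasp_force: 61.1
t 37.8 p [588.7 184.  131.3] Rz [[-0.501, -0.707, 0.499], [-0.499, 0.708, 0.5], [-0.707, 0.002, -0.707]] F [-0.4  0.6 -0.8] w 32.6 g 61.1 j [ 0.28  0.36 -0.29 -1.06 -0.41 -0.17]
-> [589.3 184.1  63.2]
   1 x [0.0096, -0.0001, 0.0097, 0.0, -0.0, -0.0]
   1 x [0.0095, -0.0001, 0.0097, 0.0, -0.0, -0.0]
   1 x [0.0096, -0.0001, 0.0097, 0.0, -0.0, -0.1]
   1 x [0.0095, -0.0, 0.0097, 0.0, -0.0, 0.0]
   1 x [0.0096, -0.0001, 0.0097, 0.0, -0.0, -0.0]
```

```bash
python3 -m pendant '[[0.0096,0,0.0097,0,0,0,0.02],[0.0096,0,0.0097,0,0,0,0.02],[0.0096,0,0.0097,0,0,0,0.02],[0.0096,0,0.0097,0,0,0,0.02],[0.0096,0,0.0097,0,0,0,0.02],[0,0,0,0,0,0,0.02],[0,0,0,0,0,0,0.02]]' | egrep 'pos|contact'; python3 - <<'E'
from bo import *
st(); plan([(tcpf+[0,0,4],Qf,3,4)])
E
```

```text
position: [589.2, 183.3, 62.3]
contact_force: [-0.2, 0.8, -0.2]
t 38.5 p [589.2 183.3  62.3] Rz [[-0.503, -0.706, 0.499], [-0.499, 0.708, 0.499], [-0.706, 0.002, -0.708]] F [-0.2  0.8 -0.2] w 33.3 g 61.1 j [ 0.19  0.48 -0.29 -1.33 -0.42  0.18]
-> [589.3 184.1  57.2]
   1 x [0.0016, 0.0002, 0.002, 0.0, -0.1, -0.1]
   1 x [0.0016, 0.0003, 0.002, 0.0, -0.0, -0.1]
```

```bash
for i in 1; do python3 -m pendant '[[0.0014,0,0.0014,0,0,0,0.02],[0.0014,0,0.0014,0,0,0,0.02],[0,0,0,0,0,0,0.02]]' | egrep 'pos|contact'; python3 -m pendant '[[0.0014,0,0.0014,0,0,0,0.02],[0,0,0,0,0,0,0.02]]' | egrep 'pos|contact'; done
```

```text
position: [589.5, 183.8, 59.0]
contact_force: [0.3, 0.5, -0.9]
position: [589.3, 183.6, 56.5]
contact_force: [-0.1, 0.6, -1.6]
```

```bash
python3 -m pendant '[[0.0011,0,0.0011,0,0,0,0.02],[0,0,0,0,0,0,0.02]]' | egrep 'pos|contact'; python3 -m pendant '[[0.0007,0,0.0007,0,0,0,0.02],[0,0,0,0,0,0,0.02]]' | egrep 'pos|contact'; python3 -m pendant '[[0.0007,0,0.0007,0,0,0,0.02],[0,0,0,0,0,0,0.02]]' | egrep 'pos|contact'
```

```text
position: [589.3, 183.6, 54.8]
contact_force: [-0.8, 0.5, -0.8]
position: [589.4, 183.6, 53.9]
contact_force: [0.4, 1.1, -1.7]
position: [589.4, 183.6, 53.0]
contact_force: [-0.5, 0.3, -1.4]
```

```bash
python3 -m pendant '[[0.0007,0,0.0007,0,0,0,0.02],[0,0,0,0,0,0,0.02]]' | egrep 'pos|contact'; python3 -m pendant '[[0.0007,0,0.0007,0,0,0,0.02],[0,0,0,0,0,0,0.02]]' | egrep 'pos|contact'
```

```text
position: [589.7, 183.8, 52.8]
contact_force: [-1.9, -1.0, 2.7]
position: [589.9, 184.0, 52.7]
contact_force: [-2.7, -1.6, 7.9]
```

Contact is at the predicted height. Releasing and backing out along the tool axis.

```bash
python3 -m pendant '[[-0.0004,0,-0.0004,0,0,0,0.02],[0,0,0,0,0,0,0.05],[0,0,0,0,0,0,0.05],[0,0,0,0,0,0,0.05],[0,0,0,0,0,0,0.05],[0,0,-0.01,0,0,0,0.05],[0,0,-0.02,0,0,0,0.05],[0,0,-0.03,0,0,0,0.05],[0,0,-0.03,0,0,0,0.05],[0,0,-0.03,0,0,0,0.05],[0,0,-0.03,0,0,0,0.05],[0,0,0,0,0,0,0.05]]' 
python3 - <<'E'
from bo import *
st(); Q=R.from_quat(arm.read_state()["ee_rot"]); p=arm.read_state()["position"]
e=plan([(p+[0,0,60],Q,35,4)]); plan([([420,-250,320],Rt(100,0),40,6)],start=e)
E
```

```text
clock: 41.15
position: [513.8, 107.5, 161.3]
ee_rot: [-0.353, 0.853, 0.145, 0.355]
contact_force: [-0.2, -1.0, -0.2]
gripper_width: 50.5
grasp_force: 0.0
t 41.1 p [513.8 107.5 161.3] Rz [[-0.498, -0.706, 0.503], [-0.499, 0.708, 0.499], [-0.709, -0.003, -0.705]] F [-0.2 -1.  -0.2] w 50.5 g 0.0 j [ 0.13  0.2  -0.43 -1.06 -0.51 -0.07]
-> [513.8 107.5 221.3]
   1 x [-0.0213, -0.0001, -0.0212, 0.0, 0.0, 0.0]
   1 x [-0.0212, -0.0001, -0.0211, 0.0, 0.0, 0.0]
-> [ 420. -250.  320.]
   1 x [0.0155, -0.0187, -0.0295, 1.4, 4.4, 3.3]
   1 x [0.0166, -0.0204, -0.0279, 1.3, 4.4, 3.3]
   1 x [0.0175, -0.0219, -0.026, 1.4, 4.3, 3.3]
   1 x [0.018, -0.0236, -0.0241, 1.3, 4.4, 3.4]
   1 x [0.0184, -0.0251, -0.0222, 1.4, 4.4, 3.3]
   1 x [0.0185, -0.0268, -0.0201, 1.4, 4.4, 3.3]
   1 x [0.0184, -0.0283, -0.0181, 1.3, 4.3, 3.3]
   1 x [0.018, -0.0297, -0.016, 1.4, 4.4, 3.3]
   1 x [0.0174, -0.0311, -0.0139, 1.3, 4.4, 3.3]
   1 x [0.0165, -0.0324, -0.0119, 1.4, 4.4, 3.3]
```

```bash
python3 -m pendant '[[-0.021,0,-0.021,0,0,0,0.05],[-0.021,0,-0.021,0,0,0,0.05],[0.0155,-0.0187,-0.0295,1.4,4.4,3.3,0.05],[0.0166,-0.02,-0.028,1.3,4.4,3.3,0.05],[0.0175,-0.022,-0.026,1.4,4.3,3.3,0.05],[0.018,-0.0236,-0.024,1.3,4.4,3.4,0.05],[0.0184,-0.025,-0.022,1.4,4.4,3.3,0.05],[0.0185,-0.0268,-0.02,1.4,4.4,3.3,0.05],[0.0184,-0.0283,-0.018,1.3,4.3,3.3,0.05],[0.018,-0.03,-0.016,1.4,4.4,3.3,0.05],[0.0174,-0.031,-0.014,1.3,4.4,3.3,0.05],[0.0165,-0.0324,-0.012,1.4,4.4,3.3,0.05]]' | grep pos
python3 - <<'E'
from bo import *
from m import W
a=cam("top");b=cam("side"); L=W["lane"][0]; L=np.array([594.6,230.8,np.deg2rad(5.48)])
def blobs(d,m,lo,hi,reg):
    n,l,s,c=cv2.connectedComponentsWithStats(m.astype(np.uint8))
    return [(s[i,4],c[i]) for i in range(1,n) if lo<s[i,4]<hi and reg[0]<c[i][0]<reg[2] and reg[1]<c[i][1]<reg[3]]
def caps(d,reg):
    h=cv2.cvtColor(d["image"],cv2.COLOR_RGB2HSV); return blobs(d,(h[...,2]>165)&(h[...,1]<60),15,150,reg)
ta=caps(a,(125,190,240,232)); sa=caps(b,(200,90,275,180))
print("T caps",[(x[0],x[1].round(1)) for x in ta]);print("S caps",[(x[0],x[1].round(1)) for x in sa])
for ar,c in ta:
    best=min((tri(a,c,b,q)+(q,) for _,q in sa),key=lambda r:r[1],default=None)
    p=onz(a,c,83)[:2]-L[:2]; cs,sn=np.cos(L[2]),np.sin(L[2]); print("lane xy",(cs*p[0]+sn*p[1]).round(1),(-sn*p[0]+cs*p[1]).round(1),"tri",best[0].round(1) if best else None,best[1] if best else None)
import bt; bt.amber(a,"T"); bt.amber(b,"S")
st()
E
```

```text
position: [421.0, -249.8, 316.4]
T caps [(np.int32(46), array([203.6, 203.5])), (np.int32(44), array([219.4, 203.2])), (np.int32(38), array([161.5, 208.2]))]
S caps []
lane xy 1.5 -79.7 tri None None
lane xy -2.8 -122.0 tri None None
lane xy 1.7 34.2 tri None None
T area 149 c [251.4 154.3] rect [[245.0, 148.0], [258.0, 148.0], [258.0, 161.0], [245.0, 161.0]] onz34 [[768.0, 42.0], [767.0, 5.0], [729.0, 6.0], [730.0, 42.0]]
T area 67 c [206.  205.5] rect [[197.0, 207.0], [202.1999969482422, 196.60000610351562], [212.60000610351562, 201.8000030517578], [207.39999389648438, 212.1999969482422]] onz34 [[601.0, 179.0], [630.0, 164.0], [615.0, 135.0], [585.0, 149.0]]
T area 59 c [222.  205.9] rect [[213.39999389648438, 199.6999969482422], [224.8000030517578, 197.1999969482422], [227.39999389648438, 209.0], [216.0, 211.60000610351562]] onz34 [[620.0, 133.0], [627.0, 100.0], [593.0, 93.0], [587.0, 125.0]]
T area 63 c [165.8 210. ] rect [[156.8000030517578, 204.0], [168.1999969482422, 201.8000030517578], [170.5, 213.6999969482422], [159.1999969482422, 216.0]] onz34 [[611.0, 291.0], [617.0, 260
[... 322 characters left out ...]
243.39999389648438, 130.5], [232.60000610351562, 134.5]] onz34 [[586.0, 307.0], [619.0, 313.0], [614.0, 228.0], [583.0, 223.0]]
S area 212 c [254.2 159.9] rect [[241.6999969482422, 142.89999389648438], [254.60000610351562, 138.0], [266.5, 169.6999969482422], [253.60000610351562, 174.5]] onz34 [[596.0, 185.0], [633.0, 191.0], [626.0, 74.0], [591.0, 69.0]]
S area 161 c [320.2 163.9] rect [[314.0, 157.0], [327.0, 157.0], [327.0, 170.0], [314.0, 170.0]] onz34 [[752.0, 75.0], [783.0, 64.0], [765.0, 23.0], [735.0, 34.0]]
t 42.5 p [ 421.4 -248.6  315.1] Rz [[-0.985, -0.174, -0.007], [-0.174, 0.985, 0.002], [0.007, 0.003, -1.0]] F [-0.1  0.7  0. ] w 50.1 g 0.0 j [-0.2   0.11 -0.21 -0.   -1.26 -1.2 ]
```

The stood bottle appears at lane y ≈ -80 rather than -38, so it has probably been nudged. I'll check numerically that it's upright, along with the balls and the scoop.

```bash
python3 - <<'E'
from h import *
a=cam("top");b=cam("side")
h=cv2.cvtColor(b["image"],cv2.COLOR_RGB2HSV); print("V at caps",[h[y,x].tolist() for x,y in[(232,109),(254,147),(240,133)]])
g=cv2.GaussianBlur(b["image"],(3,3),0).astype(int)
m=((g.min(2)>150)&(np.ptp(g,axis=2)<40)&(h[...,1]<40)).astype(np.uint8)
for n,c in[("new",(203.6,203.5)),("b2",(219.4,203.2)),("b1",(161.5,208.2))]:
    P=onz(a,c,81); q=proj(b,P); x,y=q.round().astype(int)
    # bright-minus-amber: refine by min saturation centroid near prediction
    w=g[y-9:y+10,x-9:x+10]; V=w.sum(2).astype(float); V=np.clip(V-np.percentile(V,85),0,None); yy,xx=np.mgrid[-9:10,-9:10]
    r=np.array([x+(V*xx).sum()/V.sum(),y+(V*yy).sum()/V.sum()]); p,e=tri(a,c,b,r); print(n,P.round(1),"pred",q.round(1),"found",r.round(1),"tri",p.round(1),round(e,1))
hs=cv2.cvtColor(a["image"],cv2.COLOR_RGB2HSV); gr=cv2.cvtColor(a["image"],cv2.COLOR_RGB2GRAY)
for n,d,reg in[("top well",a,(298,203,350,262)),("side well",b,(222,228,307,300))]:
    x0,y0,x1,y1=reg; gg=cv2.cvtColor(d["image"],cv2.COLOR_RGB2GRAY)[y0:y1,x0:x1]; c=cv2.HoughCircles(cv2.resize(gg,None,fx=4,fy=4,interpolation=cv2.INTER_CUBIC),cv2.HOUGH_GRADIENT,1,24,param1=80,param2=14,minRadius=11,maxRadius=24)
    print(n,0 if c is None else len(c[0]), [] if c is None else (c[0][:,:2]/4+[x0,y0]).round(0).tolist())
crop(a,"e1",190,185,290,275,1); 
# handle top: dark blob near scoop
P=[onz(a,(x,y),118)[:2].round(0).tolist() for x,y in np.argwhere(gr[240:265,245:285]<25)[:,::-1].mean(0,keepdims=True)+[245,240]]; print("dark mean",P)
for z,l in[(118,"handle")]: print(l,"expected px",proj(a,[466.5,-0.3,118]).round(1), proj(b,[466.5,-0.3,118]).round(1), gr[tuple(proj(a,[466.5,-0.3,118]).round().astype(int)[::-1])], cv2.cvtColor(b["image"],cv2.COLOR_RGB2GRAY)[tuple(proj(b,[466.5,-0.3,112]).round().astype(int)[::-1])])
E
```

```text
V at caps [[90, 4, 203], [105, 7, 205], [0, 35, 73]]
new [603.8 152.   81. ] pred [247.4 137. ] found [249.8 136.8] tri [606.8 151.8  80.1] 5.8
b2 [603.8 109.3  81. ] pred [252.8 148.5] found [254.6 147.3] tri [605.8 108.5  84.2] 4.8
b1 [593.1 265.6  81. ] pred [230.4 109.5] found [232.3 107.9] tri [595.3 263.8  86.5] 5.7
top well 7 [[307.0, 212.0], [322.0, 211.0], [326.0, 221.0], [314.0, 217.0], [331.0, 210.0], [318.0, 225.0], [336.0, 229.0]]
side well 8 [[294.0, 265.0], [279.0, 241.0], [277.0, 252.0], [264.0, 265.0], [277.0, 265.0], [272.0, 279.0], [268.0, 258.0], [288.0, 257.0]]
dark mean [[453.0, 8.0]]
handle expected px [260.  253.1] [206.9 185.1] 30 35
```

All eight balls are seen in the well (side view), and the cap heights agree with upright bottles. Since the new bottle stands close to bottle 2, I'll fit its tilt against both silhouettes to rule out leaning.

```bash
python3 - <<'E'
from h import *
from scipy.optimize import minimize
cams=[]
for n in("top","side"):
    ds=[cam(n) for _ in range(6)]; d=ds[0]; d["image"]=np.mean([x["image"].astype(float) for x in ds],0); cams.append(d)
S=4
def fgmask(d,reg):
    x0,y0,x1,y1=reg; im=cv2.resize(d["image"][y0:y1,x0:x1].astype(np.float32),None,fx=S,fy=S,interpolation=cv2.INTER_CUBIC)
    rb=im[...,0]-im[...,2]; cap=im.min(2)>(150 if d is cams[0] else 185); return ((rb>12)|cap).astype(np.uint8)
# bottle outline points
sq=lambda h,z:[(sx*h,sy*h,z) for sx in(-1,1) for sy in(-1,1)]
body=sq(17,0)+sq(17,60); capp=[(12.5*np.cos(t),12.5*np.sin(t),z) for t in np.arange(0,6.3,.4) for z in(64,80)]
def render(p,d,reg):
    x0,y0,x1,y1=reg; Rm=R.from_rotvec([p[3],p[4],0])*R.from_euler('z',p[2]); m=np.zeros(((y1-y0)*S,(x1-x0)*S),np.uint8)
    for pts in(body,capp,sq(12.5,60)+sq(12.5,64)):
        q=np.array([proj(d,Rm.apply(k)+[p[0],p[1],3]) for k in pts]); q=(q-[x0,y0]+.5)*S-.5
        cv2.fillConvexPoly(m,cv2.convexHull(np.round(q*16).astype(np.int32)),1,shift=4)
    return m
regs={"b1":((145,192,185,228),(215,92,255,142)),"pair":((190,188,240,224),(232,120,276,184))}
def fit(name,ps):
    M=[fgmask(d,r) for d,r in zip(cams,regs[name])]; k=len(ps)
    def cost(v):
        v=v.reshape(k,7); c=0
        for i,(d,r) in enumerate(zip(cams,regs[name])):
            m=np.zeros_like(M[i])
            for u in v:
                w=u[:5].copy()
                if i==1: w[:2]+=u[5:7]
                m|=render(w,d,r)
            c+=(m!=M[i]).sum()
        return c
    best=None
    for y in np.deg2rad([0,25,45,65]):
        x0=np.array(ps,float); x0[-1,2]=y; x0=x0.ravel(); sim=np.vstack([x0]+[x0+np.eye(len(x0))[i]*[3,3,.2,.08,.08,4,4][i%7] for i in range(len(x0))])
        r=minimize(cost,x0,method="Nelder-Mead",options=dict(initial_simplex=sim,maxfev=700))
        if best is None or r.fun<best.fun: best=r
    print(name,"cost",best.fun,"of",sum(m.sum() for m in M)); print(best.x.reshape(k,7).round(2))
    return best
fit("b1",[[594,264,.1,0,0,2,-1]])
fit("pair",[[604,109,.1,0,0,2,-1],[603.8,152,.5,0,0,2,-1]])
E
```

```text
b1 cost 7101.0 of 14026
[[ 5.9563e+02  2.6830e+02  1.4000e-01  8.0000e-02 -4.0000e-02  4.1000e+00
   4.0700e+00]]
pair cost 5174.0 of 17233
[[ 6.0623e+02  1.1279e+02  1.9000e-01  5.0000e-02 -5.0000e-02  2.5200e+00
   2.6000e+00]
 [ 6.0666e+02  1.5131e+02 -5.1000e-01  0.0000e+00 -6.0000e-02  4.5800e+00
   6.1000e-01]]
```

Relative to bottles 1 and 2, whose fitted tilts show the same bias, the new bottle isn't leaning toward its neighbour, and its foot is on the strip. Handing in.

```bash
python3 -c "
from bench import arm
print(arm.job_done())"
```

```text
the job is handed in; nothing more can be done
None
```

I handed the job in at about 43 s, with no verdict returned: all eight balls are in the well, the scoop was set down and released on its mat, and the one tipped bottle stands with the other two on the lane; it had shifted about 40 mm along the strip after I set it down, and its uprightness was checked only by measurement, not by eye.

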